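# Put the touch-up markers away and set the straightedge for taping

### The arm

A 6-joint arm with a two-finger parallel gripper is mounted at the origin on the work surface. World frame = base frame: x ahead of the robot, y to its left, z up, the work surface at z = 0. Lengths are in m, angles in rad, forces in N, time in s.
With the tool pointing down it reaches from about 0.4 to 0.925 m from the base axis. Payload 12.5 kg.
Tool frame: the origin (TCP) lies midway between the tips of the shut fingers; the grasp point (between the pads) lies 19 mm behind it; z points along the fingers, y is the line along which they close (so a half turn about z gives the same grasp; the last joint's range is limited). The gripper opens to 95 mm and grips with 3 to 60 N. Pads are 20 mm wide; open, the fingers measure 119 mm over their backs; the gripper's body (75 mm by 180 mm) begins 59 mm behind the grasp point.
Start: joints at [-1.403, 0.491, 1.559, -0, 1.092, -0.106], TCP at [0.169, -0.602, 0.18] pointing down, gripper open.
Joint ranges: [-3.1, 3.1], [-0.84, 2.19], [0.05, 2.79], [-1.13, 4.28], [0.06, 2.93], [-2.69, 2.69]. Speed limits (rad/s): [2.22, 2.22, 2.79, 3.14, 3.14, 3.14].

### API

Orientations are given as a unit quaternion [w, x, y, z].
In Python, from rig import readout, snapshot, finish_job gives the robot as it stands.
- The arm moves only by the tool step_arm, never from a script. Its argument "increments" is a list of rows, each a list of 6 numbers: the shift along the world's x, y, z in m, then the turn, a rotation vector about the world's x, y, z in degrees. A call has 1 to 10 rows; each row shifts and turns the commanded pose from where the row before left it; what a row does not reach is not made up. A row lasts 1/12 s, in which the tool goes at most 41.7 mm and 7.16 degrees, less where a joint would pass 70% of its speed; a pose out of reach is approached as far as the arm can. A call is refused whole if a number of a shift passes 0.0417 or a number of a turn 7.16, either way. A call with a gripper value outside its range is refused whole. "hand" is the finger opening in m, from 0 to 0.0951, set as the call begins (left out, the last holds). The fingers move at their own pace and stop on an object; "force" is the grip in N (left out, the last holds). Time passes only in rows, so rows that do not move let the fingers close. It gives the time, the measured TCP pose, the force, the opening and the grip force at its end, in the units of the state.
- readout.get_state(): the state, without advancing time (a new reading comes with each control period).
- snapshot(name): name is "side" or "top" or "wrist"; returns a dict with "pixels" (420x560x3 uint8, blue, green, red), "depth" (420x560 float32, m along the optical axis (not along the pixel's ray), 0 where there is no reading), "fx", "fy", "cx", "cy" (pixels), "R" (3x3) and "t" (3): a world point X has camera coordinates R X + t. Camera axes: x right, y down, z forward; pixel columns grow to the right and rows downward; lengths in m; the calibration is good to about 2 mm. A picture is of the moment at which its call begins.
- finish_job(): hands the job in; it is judged then, once.
The state is a dict: "time_s": time; "qpos": joint angles; "qvel": joint speeds; "effort": joint torques, N m; "tool_pos": TCP position; "eef_rot": TCP orientation; "wrist_force": force on the tool from outside, world axes, zero at the start; "torque": the same for the moment, N m; "finger_gap": opening from 0.0 (shut) to 1.0 (fully open); "finger_force": force on a finger pad.
Only numpy, scipy, OpenCV 4.12 (cv2) and the standard library are available. Lean on these libraries where they do the work, as an engineer would, in place of code of your own. Each camera call takes 0.05 s, during which the arm holds its last target. There are 200 camera calls.

### The job

The corner touch-up on this frame is done and its back gets taped next. Stand every marker, cap up, in a well of its own in the blue case until it rests on the bottom, then press the lid down until it snaps fully shut. Also lay the steel straightedge flat on the backing board with a long edge flush against the inner edge of the rail with the two brass hangers, roughly midway along it, and leave the other things on the bench where they are.

Things in the scene. Friction and masses are not known exactly. Their poses are not given: they have to be found in the camera images.
- case: blue marker case, fixed to the bench, 264 x 96 mm, rim 85 mm above the bench. Origin: centre of its underside; x along the row of six wells, y towards the hinge side, z up. Each well is 38 x 38 mm, 75 mm deep (floor 10 mm above the bench); centres at y = 0, x = -105, -63, -21, 21, 63, 105 mm.
- well0 (a point): centre of the mouth of well 0 at rim height, 75 mm above its floor, at x = -105 mm of the case; axes as the case
- well5 (a point): centre of the mouth of well 5 at rim height, 75 mm above its floor, at x = 105 mm of the case; axes as the case
- lid (a joint): lid's hinge angle, rad: 0 shut, grows as it opens; starts at 1.65 to 1.9 (upright), stop at 1.95. A stiff hinge (0.2 N m): it stays about where it is left. A sprung catch at the middle of the free side resists from about 0.13 to 0.06 rad; 5 N at lid_press along its arc (up to 20 N straight down: the pads drag on the face) takes it past; it then snaps to 0 and stays.
- lid_hinge (a point): point on the lid's hinge line, at the middle of its length, at the case's rim height (85 mm), 48 mm from the case's middle on the +y side; axes turn with the lid (as the case's when shut). It runs along the case's x; opening turns the free side (-y when shut) up and over to +y.
- lid_press (a point): pressing point on the lid's outer top face, 80 mm from the hinge, 16 mm from the free edge, middle of its length; case frame (0, -32, 141) mm when shut; axes turn with the lid, z out of the top face. The lid is a hollow cap 264 x 96 x 56 mm (52 mm clear inside). A yellow tongue on its free side reaches 10 mm below the rim and 10 mm out.
- frame: black picture frame lying face down, fixed, 280 x 210 mm, rails 24 mm wide and 22 mm high, around a tan backing board 232 x 162 mm whose top is 14 mm above the bench (rails stand 8 mm above the board). Two brass hanger plates mark one long rail, on its +y side. Origin: centre of its underside; x along the long rails, z up.
- frame_edge (a point): foot of the inner edge of the rail with the brass hangers, at its middle, on the board's top: 81 mm along the frame's +y from its centre, 14 mm up; axes as the frame (x along the edge, the rail is on the +y side, the board on -y)
- straightedge: steel straightedge 180 x 60 x 5 mm, loose, 0.2 kg, with a red grip bar on its middle 110 mm long (along x), 12 mm wide, from 5 to 35 mm above its underside. Origin: centre of its underside, x along its length, z up; its long edges are 30 mm either side of the origin. Both long edges are alike.
- marker_red: touch-up marker, white barrel with red cap and red band near its foot, round, 28 mm diameter, 120 mm long (cap from 80 to 120 mm), 0.06 kg, stands upright on the bench, cap up. Origin: centre of its foot; z along it to the cap. May be absent (None).
- marker_yellow: touch-up marker, white barrel with yellow cap and yellow band near its foot, round, 28 mm diameter, 120 mm long (cap from 80 to 120 mm), 0.06 kg, stands upright on the bench, cap up. Origin: centre of its foot; z along it to the cap. May be absent (None).
- marker_green: touch-up marker, white barrel with green cap and green band near its foot, round, 28 mm diameter, 120 mm long (cap from 80 to 120 mm), 0.06 kg, stands upright on the bench, cap up. Origin: centre of its foot; z along it to the cap. May be absent (None).
- marker_orange: touch-up marker, white barrel with orange cap and orange band near its foot, round, 28 mm diameter, 120 mm long (cap from 80 to 120 mm), 0.06 kg, stands upright on the bench, cap up. Origin: centre of its foot; z along it to the cap. May be absent (None).
- marker_black: touch-up marker, white barrel with black cap and black band near its foot, round, 28 mm diameter, 120 mm long (cap from 80 to 120 mm), 0.06 kg, stands upright on the bench, cap up. Origin: centre of its foot; z along it to the cap. May be absent (None).
- marker_blue: touch-up marker, white barrel with blue cap and blue band near its foot, round, 28 mm diameter, 120 mm long (cap from 80 to 120 mm), 0.06 kg, stands upright on the bench, cap up. Origin: centre of its foot; z along it to the cap. May be absent (None).
- tape_black: roll of black tape lying flat, 104 mm diameter, 48 mm high. Not part of the job. Origin: its underside
- tape_brown: roll of brown tape lying flat, 96 mm diameter, 25 mm high. Not part of the job. Origin: its underside
- staple_box: small cardboard staple box, 70 x 45 x 30 mm, it may stand among the markers. Not part of the job. Origin: its underside
- knife: utility knife with red handle, 130 x 24 x 14 mm. Not part of the job. Origin: its underside
- jar: glass jar, 64 mm diameter, 80 mm high. Not part of the job. Origin: its underside

How it is judged:
On the way, in this order (a step that is already met when the one before it is completed fails the run):
1. every marker stands cap up on the floor of a well, lid still open (z of marker_red in the frame of case between 0.005 and 0.015 m and x of marker_red in the frame of case between -0.13 and 0.13 m and y of marker_red in the frame of case between -0.022 and 0.022 m and angle between each of marker_red, marker_yellow, marker_green, marker_orange, marker_black, marker_blue's own z axis and vertical below 0.25 rad and z of marker_yellow in the frame of case between 0.005 and 0.015 m and x of marker_yellow in the frame of case between -0.13 and 0.13 m and y of marker_yellow in the frame of case between -0.022 and 0.022 m and z of marker_green in the frame of case between 0.005 and 0.015 m and x of marker_green in the frame of case between -0.13 and 0.13 m and y of marker_green in the frame of case between -0.022 and 0.022 m and z of marker_orange in the frame of case between 0.005 and 0.015 m and x of marker_orange in the frame of case between -0.13 and 0.13 m and y of marker_orange in the frame of case between -0.022 and 0.022 m and z of marker_black in the frame of case between 0.005 and 0.015 m and x of marker_black in the frame of case between -0.13 and 0.13 m and y of marker_black in the frame of case between -0.022 and 0.022 m and z of marker_blue in the frame of case between 0.005 and 0.015 m and x of marker_blue in the frame of case between -0.13 and 0.13 m and y of marker_blue in the frame of case between -0.022 and 0.022 m and value of joint lid above 0.5 rad), for 0.2 s.
2. the lid is pressed fully shut past its catch (value of joint lid below 0.03 rad), for 0.2 s.
At the end, for the whole second after the job is handed in: Every marker stands cap up on a well's floor (within 5 mm, tilt under 0.25 rad); lid shut (under 0.03 rad); straightedge at rest flat on the board, edge within 2.5 mm of the hanger rail's inner edge, parallel within 0.03 rad, its middle within 45 mm of the rail's middle (z of marker_red in the frame of case between 0.005 and 0.015 m and x of marker_red in the frame of case between -0.13 and 0.13 m and y of marker_red in the frame of case between -0.022 and 0.022 m and angle between each of marker_red, marker_yellow, marker_green, marker_orange, marker_black, marker_blue's own z axis and vertical below 0.25 rad and z of marker_yellow in the frame of case between 0.005 and 0.015 m and x of marker_yellow in the frame of case between -0.13 and 0.13 m and y of marker_yellow in the frame of case between -0.022 and 0.022 m and z of marker_green in the frame of case between 0.005 and 0.015 m and x of marker_green in the frame of case between -0.13 and 0.13 m and y of marker_green in the frame of case between -0.022 and 0.022 m and z of marker_orange in the frame of case between 0.005 and 0.015 m and x of marker_orange in the frame of case between -0.13 and 0.13 m and y of marker_orange in the frame of case between -0.022 and 0.022 m and z of marker_black in the frame of case between 0.005 and 0.015 m and x of marker_black in the frame of case between -0.13 and 0.13 m and y of marker_black in the frame of case between -0.022 and 0.022 m and z of marker_blue in the frame of case between 0.005 and 0.015 m and x of marker_blue in the frame of case between -0.13 and 0.13 m and y of marker_blue in the frame of case between -0.022 and 0.022 m and value of joint lid below 0.03 rad and y of straightedge in the frame of frame_edge between -0.0335 and -0.0275 m and x of straightedge in the frame of frame_edge between -0.045 and 0.045 m and z of straightedge in the frame of frame_edge between -0.003 and 0.004 m and angle between straightedge's own z axis and vertical below 0.03 rad and angle between the x axis of straightedge and the x axis of frame, either way round below 0.03 rad and linear speed of straightedge below 0.01 m/s); the robot touches nothing.
It fails at once if a bystander is pushed more than 40 mm from its place (distance of any of tape_black, tape_brown, staple_box, knife, jar from where it was at the start of the episode above 0.04 m).
Of marker_red, marker_yellow, marker_green, marker_orange, marker_black, marker_blue only 4 to 6 are there at a start; the rules pass over those that are not, and their reading is None.
At some moment in a run one of straightedge may be knocked a few centimetres aside while the robot is not near it.
It also fails if it takes over 208 s, if anything falls off the work surface, if the arm or the gripper's body presses on something with over 40 N, if the wrist force passes 120 N, or if a joint passes its speed limit or range.

## Working session

There is one attempt and no reset: what is moved stays moved. The work goes in short steps, Python scripts to look and compute and a tool call to move; the robot and the scene stay as the last step left them, time stands still between calls to the robot, and variables do not carry over. Pictures are saved under pics/ and viewed, at most 14 in all, crops included, and the job is handed in when it is done.

Besides the shell and the picture viewer there is one more tool, called after "Call:" as a command line: name --pt "numbers of a row" for each row, then --argument value for the rest. step_arm: Moves the arm, as the interface text tells. Its arguments: {"type":"object","properties":{"increments":{"type":"array"},"hand":{"type":"number"},"force":{"type":"number"}},"required":["increments"]}

```bash
mkdir -p pics; ls; cat > h.py <<'E'
import numpy as np, cv2
from rig import readout, snapshot, finish_job
def snap(n,save=None):
    s=snapshot(n)
    if save: cv2.imwrite('pics/'+save,s['pixels'])
    np.savez('last_'+n+'.npz',**s); return s
def load(n): return dict(np.load('last_'+n+'.npz'))
def ray(s,u,v,z):
    R,t=s['R'],s['t']; c=-R.T@t
    d=R.T@np.array([(u-s['cx'])/s['fx'],(v-s['cy'])/s['fy'],1.])
    return c+d*(z-c[2])/d[2]
def cloud(s):
    v,u=np.mgrid[:420,:560]; d=s['depth']
    P=np.stack([(u-s['cx'])/s['fx']*d,(v-s['cy'])/s['fy']*d,d],-1)
    W=(P-s['t'])@s['R']; W[d==0]=np.nan; return W
E
python3 - <<'E'
from h import *
for n in ('top','side'):
    s=snap(n,n+'0.png'); print(n,-s['R'].T@s['t'],s['fx'])
print(readout.get_state())
E
```

```text
pics
top [ 0.45996568 -0.0196574   1.0318915 ] 408.01523981753905
side [0.58522911 0.71275251 0.98560458] 468.3425129030554
{'time_s': 0.1, 'qpos': array([-1.40260419e+00,  4.91449596e-01,  1.55934710e+00,  2.88612432e-06,
        1.09171597e+00, -1.05595822e-01]), 'qvel': array([ 0.00012938, -0.0004595 , -0.00190588,  0.00060625,  0.00036079,
       -0.00065474]), 'effort': array([ 1.89155435e-03, -6.13623548e+01, -2.58604270e+01,  6.93514547e-02,
        4.70529101e-02, -4.37153221e-05]), 'tool_pos': array([ 0.16897398, -0.60148534,  0.17996533]), 'eef_rot': array([-4.59821865e-04,  9.90644629e-01,  1.36466141e-01, -1.31153556e-05]), 'wrist_force': array([ 0.04327718, -0.11095324,  0.3206763 ]), 'torque': array([0.00457729, 0.02148175, 0.04085102]), 'finger_force': 0.0, 'finger_gap': 1.000957721368511}
```

View pics/top0.png

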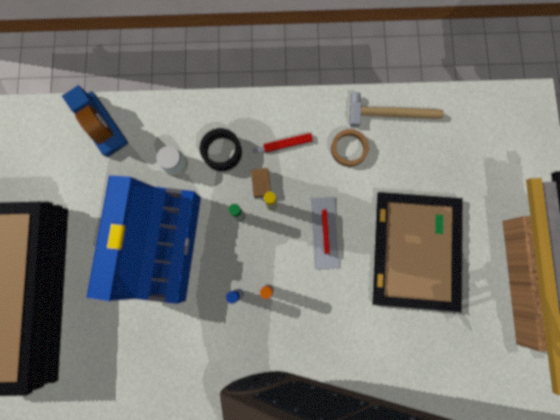

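View pics/side0.png

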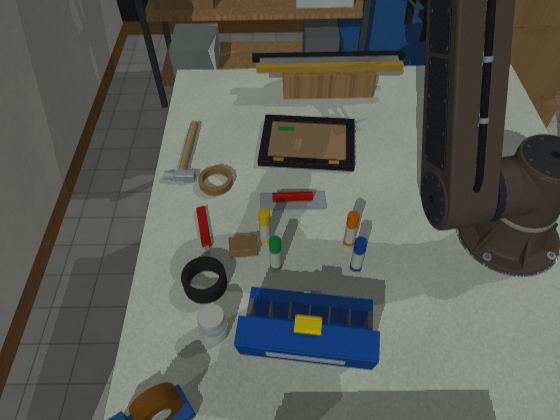

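The top view shows the case at (150,240) with its lid open to the left. The markers are green (235,210), yellow (270,198), orange (266,292) and blue (233,297). The straightedge is at (325,233), and the frame at (418,250) has its hangers on the left rail. Next I measure these with masks.

```bash
cat > meas.py <<'E'
from h import *
s=load('top'); W=cloud(s); im=s['pixels']; hsv=cv2.cvtColor(im,cv2.COLOR_BGR2HSV)
H,S,V=[hsv[...,i].astype(int) for i in range(3)]; z=W[...,2]
print('table z',np.nanmedian(z[340:360,100:200]), 'z of regions')
def rect(pts):
    (c,wh,a)=cv2.minAreaRect((pts*1000).astype(np.float32)); return np.round(c,1),np.round(wh,1),round(a,2)
# markers: tops by depth
m=((z>.105)&(z<.135)); m[:, :205]=0; m[:180]=0; m[340:]=0
n,l,st,ce=cv2.connectedComponentsWithStats(m.astype(np.uint8))
for i in range(1,n):
    if st[i,4]<20: continue
    q=W[l==i]; u,v=np.nanmedian(np.argwhere(l==i),0)[::-1]
    print('marker px',ce[i].round(1),st[i,4],'hsv',np.median(hsv[l==i],0),'top ray',ray(s,*ce[i],.12).round(4),'cloudmax',np.nanmax(q[:,2]).round(4))
# straightedge
m=(z>.002)&(z<.05); r=np.zeros_like(m); r[185:280,300:350]=1
q=W[r&(z>.003)&(z<.012)&(S<70)]; print('plate',len(q),rect(q[:,:2]),np.median(q[:,2]))
q=W[r&(S>120)&((H<10)|(H>170))&(z>.02)]; print('grip',len(q),rect(q[:,:2]),np.median(q[:,2]))
# frame
r[:]=0; r[180:320,365:475]=1
q=W[r&(z>.017)&(z<.03)]; print('frame',len(q),rect(q[:,:2]),np.median(q[:,2]))
b=r&(H>8)&(H<25)&(S>60)&(V>80); 
ray_b=np.array([ray(s,u,v,.014) for v,u in np.argwhere(b)]); print('board z',np.median(z[b]))
hg=r&(H>15)&(H<30)&(S>140)&(V>130)
n,l,st,ce=cv2.connectedComponentsWithStats(hg.astype(np.uint8))
for i in range(1,n):
    if st[i,4]>10: print('hang',ce[i],st[i,4],ray(s,*ce[i],.022))
# case rim
r[:]=0; r[165:310,80:205]=1
q=W[r&(z>.078)&(z<.092)]; print('rim',len(q),rect(q[:,:2]),np.median(q[:,2]))
q=W[r&(z>.2)];print('lid hi',len(q),np.nanmin(q,0),np.nanmax(q,0))
for nm,(u,v) in dict(jar=(170,158),black=(220,150),box=(261,182),knife=(288,144),brown=(350,148)).items(): print(nm,W[v,u].round(3))
E
python3 meas.py
```

```text
table z -0.000820540201554156 z of regions
marker px [548.5 247.3] 2917 hsv [ 20. 174. 142.] top ray [ 0.4926 -0.6014  0.12  ] cloudmax 0.1141
marker px [269.6 197.9] 125 hsv [ 26. 255. 163.] top ray [0.62   0.0113 0.12  ] cloudmax 0.122
marker px [234.2 209.8] 126 hsv [ 70.  183.5 109. ] top ray [0.5948 0.092  0.12  ] cloudmax 0.1227
marker px [265.7 292.4] 127 hsv [ 13. 227. 171.] top ray [0.4103 0.0243 0.12  ] cloudmax 0.1226
marker px [232.  297.3] 131 hsv [110. 200. 127.] top ray [0.4016 0.0982 0.12  ] cloudmax 0.1238
plate 929 (array([ 549.3, -121.5]), array([121.2, 233.6]), 85.99) 0.0045599428917748016
grip 224 (array([ 548.3, -121.2]), array([105.8,  11.9]), 1.63) 0.03364554532884616
frame 3622 (array([ 496.1, -349.1]), array([211.8, 280.1]), 83.93) 0.02062096766477027
board z nan
hang [382.16666667 215.        ] 24 [ 0.58624451 -0.26444151  0.022     ]
hang [379.71428571 279.91836735] 49 [ 0.42789004 -0.24818986  0.022     ]
rim 5585 (array([556.9, 278.4]), array([158.5, 322.3]), 81.81) 0.08355197148441222Traceback (most recent call last):
  File "meas.py", line 30, in <module>
    q=W[r&(z>.2)];print('lid hi',len(q),np.nanmin(q,0),np.nanmax(q,0))
                                        ~~~~~~~~~^^^^^
    res = np.fmin.reduce(a, axis=axis, out=out, **kwargs)
ValueError: zero-size array to reduction operation fmin which has no identity
```

```bash
python3 - <<'E'
from h import *
s=load('top'); W=cloud(s); z=W[...,2]; im=s['pixels']
hsv=cv2.cvtColor(im,cv2.COLOR_BGR2HSV).astype(int)
blue=(abs(hsv[...,0]-112)<14)&(hsv[...,1]>110)
r=np.zeros(z.shape,bool); r[165:310,130:205]=1
m=r&blue&(z>.078)&(z<.091)
# front edge: per row the rightmost rim pixel, fit a line at z=.085
P=[];
for v in range(185,305):
    u=np.where(m[v])[0]
    if len(u): P.append(ray(s,u[-1]+.5,v,.085)[:2])
P=np.array(P); vx,vy,x0,y0=cv2.fitLine(P.astype(np.float32),cv2.DIST_HUBER,0,.01,.01).ravel()
print('front line yaw',np.degrees(np.arctan2(vy,vx)) , x0,y0, P[0],P[-1])
for a in (-5,-6,-7,-8,-9):
    t=np.radians(a);ex=np.array([np.cos(t),np.sin(t)]);ey=np.array([-ex[1],ex[0]])
    q=W[m][:,:2]; print(a,np.percentile(q@ex,[.5,99.5]).round(4),np.percentile(q@ey,[.5,99.5]).round(4))
q=W[r&(z>.1)];print('lid',len(q)); 
t=np.radians(-7);q=W[150:320,60:205].reshape(-1,3); q=q[q[:,2]>.06]
print(q.min(0),q.max(0))
big=cv2.resize(im[160:320,75:285],None,fx=3.5,fy=3.5,interpolation=cv2.INTER_CUBIC);cv2.imwrite('pics/c1.png',big)
s=load('side');cv2.imwrite('pics/c2.png',cv2.resize(s['pixels'][180:380,180:400],None,fx=3,fy=3))
W=cloud(s)
for (u,v) in [(250,290),(374,298),(300,293)]: print(W[v,u],ray(s,u,v,.085))
E
```

```text
front line yaw -7.9454594 0.48915175 0.21335456 [0.66610194 0.33572512] [0.39198401 0.22663473]
-5 [0.3732 0.6315] [0.2507 0.398 ]
-6 [0.3681 0.6251] [0.2611 0.4088]
-7 [0.3625 0.6187] [0.271  0.4193]
-8 [0.3564 0.6124] [0.2804 0.4296]
-9 [0.3506 0.6066] [0.2877 0.4399]
lid 102
[0.38760432 0.1923293  0.0600444 ] [0.75270914 0.39721865 0.19539907]
[ 6.60068040e-01  1.54008704e-01 -6.57068806e-04] [0.65356826 0.20253574 0.085     ]
[0.36797802 0.18239524 0.00207846] [0.38629456 0.22710991 0.085     ]
[0.5447299  0.21175342 0.08458187] [0.54474869 0.21198591 0.085     ]
```

View pics/c1.png

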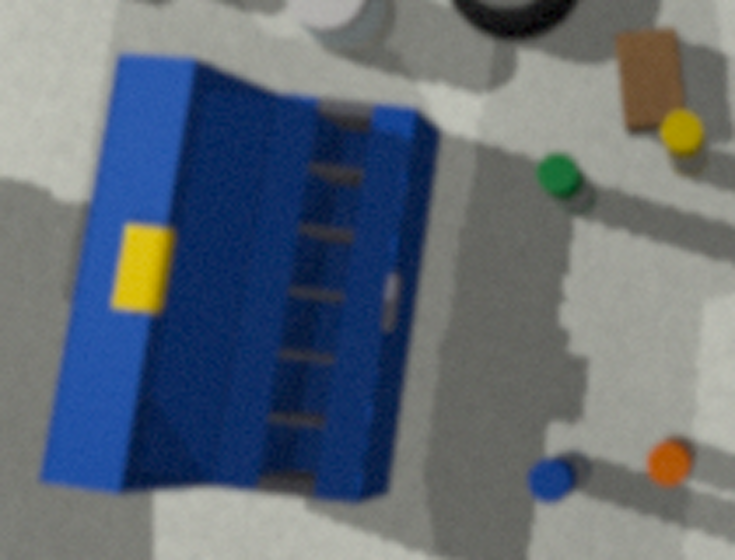

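The crop shows seven grey divider tops running from (340,115) to (287,483). The middle one is at (318,295), which marks the centre of the case. I fit all seven.

```bash
python3 - <<'E'
from h import *
s=load('top'); im=s['pixels'];W=cloud(s)
c=[(344,115),(336,173),(327,233),(317,295),(307,357),(297,420),(286,483)]
hsv=cv2.cvtColor(im,cv2.COLOR_BGR2HSV)
P=[]
for (a,b) in c:
    u,v=75+(a)/3.5-.4,160+b/3.5-.4; 
    g=(hsv[...,1]<110); x0,y0=int(u)-10,int(v)-3
    w=np.argwhere(g[y0:y0+8,x0:x0+21])+[y0,x0] 
    k=w[:,::-1].mean(0) if len(w) else (0,0); e=(w[:,1].min(),w[:,1].max()) if len(w) else 0
    p=ray(s,u,v,.085); P.append(p[:2]); print(np.round((u,v),1),np.round(k,1),len(w),e,p.round(4),W[int(round(v)),int(round(u))].round(4))
P=np.array(P);d=np.polyfit(np.arange(7),P,1);print('step',d[0],np.linalg.norm(d[0]),'yaw',np.degrees(np.arctan2(*d[0][::-1])),'centre',d[0]*3+d[1])
# front corners
for a,b in [(418,110),(362,500)]: print(ray(s,75+a/3.5-.4,160+b/3.5-.4,.085))
for a,b in [(197,62),(120,56),(43,482),(124,491)]: 
    u,v=75+a/3.5-.4,160+b/3.5-.4; print('lid',W[int(v)+ (3 if b<100 else -3),int(u)])
E
```

```text
[172.9 192.5] [174.1 191.9] 103 (np.int64(166), np.int64(182)) [0.6454 0.2414 0.085 ] [0.6468 0.2414 0.0838]
[170.6 209. ] [171.2 209.2] 60 (np.int64(164), np.int64(177)) [0.6059 0.2461 0.085 ] [0.6063 0.2459 0.0824]
[168.  226.2] [168.2 226.1] 50 (np.int64(161), np.int64(175)) [0.5655 0.2514 0.085 ] [0.566  0.2518 0.084 ]
[165.2 243.9] [164.6 243.6] 34 (np.int64(158), np.int64(171)) [0.5243 0.2573 0.085 ] [0.5244 0.259  0.0806]
[162.3 261.6] [162.1 261.2] 30 (np.int64(156), np.int64(169)) [0.4837 0.2631 0.085 ] [0.4828 0.264  0.0844]
[159.5 279.6] [159.8 279.3] 43 (np.int64(153), np.int64(166)) [0.443  0.2688 0.085 ] [0.4421 0.2708 0.0821]
[156.3 297.6] [155.7 298.3] 116 (np.int64(146), np.int64(164)) [0.4029 0.2751 0.085 ] [0.402  0.2763 0.0836]
step [-0.04053474  0.00566008] 0.040928007448872816 yaw 172.0508822938195 centre [0.52439657 0.25762058]
[0.64748626 0.19116812 0.085     ]
[0.39094313 0.22541622 0.085     ]
lid [0.65770765 0.30982931 0.17516193]
lid [0.66625341 0.36290969 0.16346748]
lid [ 0.41071226  0.47823998 -0.00155124]
lid [0.41394269 0.34261607 0.17623663]
```

View pics/c2.png

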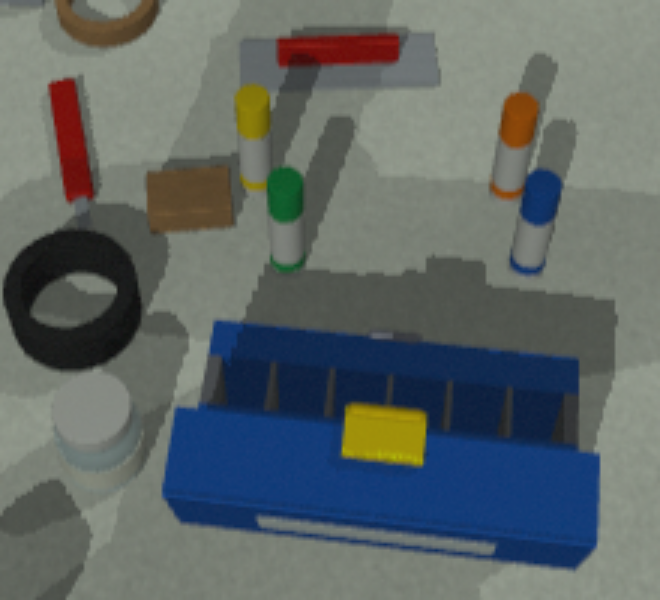

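The markers are at orange (.410,.024), blue (.402,.098), green (.595,.092) and yellow (.620,.011). The case centre is (.525,.257) at yaw -7.9°, and the frame is (.496,-.349) at yaw -6.1°. I'll hold the closing line along the case's x throughout and start with orange.

Call:
step_arm --pt "0.0231 0.0302 0.002 0 0 6.64" --pt "0.0231 0.0302 0.002 0 0 6.64" --pt "0.0231 0.0302 0.002 0 0 6.64" --pt "0.0231 0.0302 0.002 0 0 6.64" --pt "0.0231 0.0302 0.002 0 0 6.64" --pt "0.0231 0.0302 0.002 0 0 6.64" --pt "0.0231 0.0302 0.002 0 0 6.64" --pt "0.0231 0.0302 0.002 0 0 6.64" --pt "0.0231 0.0302 0.002 0 0 6.64" --pt "0.0231 0.0302 0.002 0 0 6.64" --hand 0.06 --force 15

```text
time_s: 0.93
tool_pos: [0.4007, -0.298, 0.2005]
eef_rot: [-0.0, 0.752, 0.659, 0.0]
wrist_force: [0.7, -1.4, 0.1]
finger_gap: 0.633
finger_force: 0.0
```

Call:
step_arm --pt "0.001 0.0325 0 0 0 0" --pt "0.001 0.0325 0 0 0 0" --pt "0.001 0.0325 0 0 0 0" --pt "0.001 0.0325 0 0 0 0" --pt "0.001 0.0325 0 0 0 0" --pt "0.001 0.0325 0 0 0 0" --pt "0.001 0.0325 0 0 0 0" --pt "0.001 0.0325 0 0 0 0" --pt "0.001 0.0325 0 0 0 0" --pt "0 0 0 0 0 0"

```text
time_s: 1.77
tool_pos: [0.4084, -0.0033, 0.2004]
eef_rot: [-0.0, 0.753, 0.658, 0.0]
wrist_force: [0.3, -0.0, 0.6]
finger_gap: 0.63
finger_force: 0.0
```

```bash
python3 - <<'E'
from h import *
s=snap('side','side1.png'); st=readout.get_state(); print(st['tool_pos'],st['eef_rot'],st['qpos'],st['wrist_force'],st['finger_gap'])
snap('wrist','w1.png')
E
```

```text
[ 0.40869995 -0.00510731  0.20042931] [-1.02446532e-04  7.52859913e-01  6.58180781e-01 -9.66877002e-06] [-1.74519120e-01  1.54938295e-01  2.02329859e+00  1.38131309e-04
  9.63527492e-01 -4.06012125e-02] [ 0.0771448  -0.24280226 -0.37118512] 0.6291754690195334
```

View pics/side1.png

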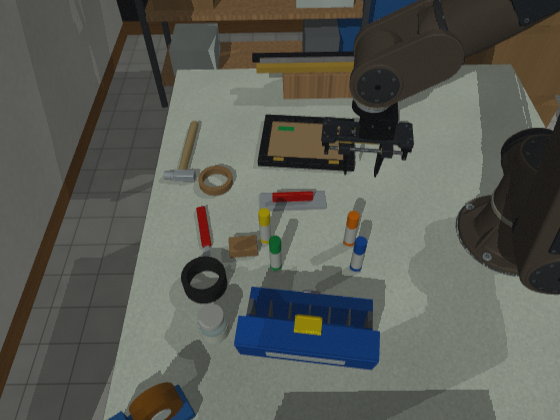

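The gripper's long axis lies along the closing line, so it clears the lid. Orange is at (352,228) ahead of the hand. I now pick it up.

Call:
step_arm --pt "0.0015 0.015 0 0 0 0" --pt "0 0.0145 0 0 0 0" --pt "0 0 -0.02 0 0 0" --pt "0 0 -0.02 0 0 0" --pt "0 0 -0.02 0 0 0" --pt "0 0 -0.02 0 0 0" --pt "0 0 -0.02 0 0 0" --pt "0 0 -0.019 0 0 0" --pt "0 0 0 0 0 0" --pt "0 0 0 0 0 0"

```text
time_s: 2.7
tool_pos: [0.4103, 0.0214, 0.0811]
eef_rot: [-0.001, 0.755, 0.656, -0.001]
wrist_force: [-0.3, -0.7, 0.5]
finger_gap: 0.628
finger_force: 0.0
```

```bash
python3 - <<'E'
from h import *
st=readout.get_state(); print(st['tool_pos'],st['wrist_force'])
snap('wrist','w1.png')
E
```

```text
[0.41026086 0.02142284 0.08113593] [-0.29913511 -0.73380366  0.52904022]
```

View pics/w1.png

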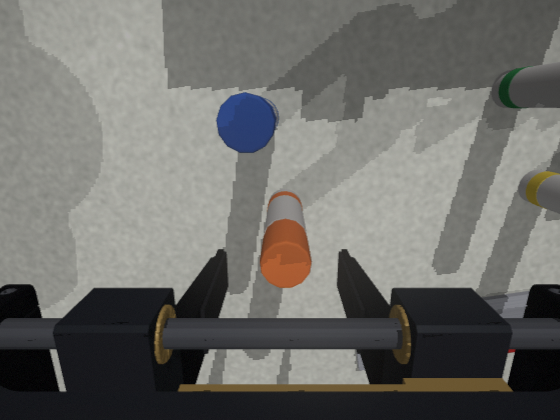

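Orange's cap is at (286,262), centred between the fingertips at 225 and 345. Before closing, I check its position along the other axis with the wrist ray.

```bash
python3 - <<'E'
from h import *
s=load('wrist'); W=cloud(s); print(ray(s,286,262,.12), ray(s,246,122,.12)); print(W[262,286],W[122,246])
s=load('top');print('frame etc')
E
```

```text
[0.41258752 0.02631498 0.12      ] [0.40383949 0.09952232 0.12      ]
[0.41255235 0.0260127  0.1193543 ] [0.4038548  0.09952593 0.12014257]
frame etc
```

Call:
step_arm --pt "0 0.003 0 0 0 0" --pt "0 0 0 0 0 0" --pt "0 0 0 0 0 0" --pt "0 0 0 0 0 0" --pt "0 0 0 0 0 0" --pt "0 0 0 0 0 0" --hand 0.015

```text
time_s: 3.25
tool_pos: [0.4106, 0.0253, 0.0817]
eef_rot: [0.0, 0.754, 0.657, 0.0]
wrist_force: [0.3, 0.4, 2.5]
finger_gap: 0.282
finger_force: 15.0
```

Call:
step_arm --pt "0 0 0.025 0 0 0" --pt "0 0 0.025 0 0 0" --pt "0 0 0.025 0 0 0" --pt "0 0 0.025 0 0 0" --pt "0 0 0.025 0 0 0" --pt "0 0 0 0 0 0"

```text
time_s: 3.75
tool_pos: [0.4121, 0.0252, 0.2103]
eef_rot: [0.002, 0.754, 0.657, 0.002]
wrist_force: [-0.2, 0.8, -1.0]
finger_gap: 0.288
finger_force: 15.0
```

Call:
step_arm --pt "0.0065 0.03 0 0 0 0" --pt "0.0065 0.03 0 0 0 0" --pt "0.0065 0.03 0 0 0 0" --pt "0.0065 0.03 0 0 0 0" --pt "0.0065 0.03 0 0 0 0" --pt "0.0065 0.03 0 0 0 0" --pt "0.0065 0.03 0 0 0 0" --pt "0.0065 0.03 0 0 0 0" --pt "0 0 0 0 0 0" --pt "0 0 0 0 0 0"

```text
time_s: 4.58
tool_pos: [0.462, 0.2662, 0.2052]
eef_rot: [-0.0, 0.753, 0.658, -0.001]
wrist_force: [-0.4, -0.8, -0.8]
finger_gap: 0.283
finger_force: 15.0
```

```bash
python3 - <<'E'
from h import *
st=readout.get_state(); print(st['tool_pos'],st['wrist_force'])
s=snap('wrist','w2.png')
E
```

```text
[0.4620197  0.26618327 0.20523521] [-0.42994795 -0.8115105  -0.83657866]
```

View pics/w2.png

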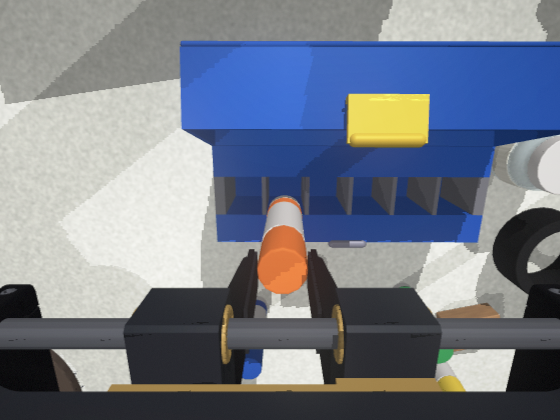

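Orange's foot at (285,200) sits midway between the dividers at 265 and 306, so it is centred over well 1. I refine the case pose from the rim corners at (217,241) and (480,241), then insert.

```bash
python3 - <<'E'
from h import *
s=load('wrist'); W=cloud(s); hsv=cv2.cvtColor(s['pixels'],cv2.COLOR_BGR2HSV).astype(int)
b=(abs(hsv[...,0]-112)<14)&(hsv[...,1]>120); z=W[...,2]
m=b&(z>.08)&(z<.09); m[:215]=0
q=W[m][:,:2]; c,wh,a=cv2.minAreaRect((q*1000).astype(np.float32)); print(c,wh,a,len(q))
a1,a2=ray(s,217,241,.085),ray(s,480,241,.085); d=a2-a1; print(a1,a2,np.linalg.norm(d),np.degrees(np.arctan2(d[1],d[0])))
d/=np.linalg.norm(d); print('centre',(a1+a2)[:2]/2+.048*np.array([-d[1],d[0]]))
# lid: free edge points
for u,v in [(260,48),(260,120),(400,48),(480,120),(350,140)]: print('lid',W[v,u])
E
```

```text
(522.54296875, 224.68914794921875) (28.866588592529297, 263.57794189453125) 82.19632720947266 5920
[0.38979327 0.22899574 0.085     ] [0.65376188 0.19296111 0.085     ] 0.2664168189440125 -7.773456944770109
centre [0.52826989 0.25853733]
lid [0.46368138 0.38608369 0.16885937]
lid [0.45738954 0.34252575 0.17703416]
lid [0.55255029 0.37415172 0.16737258]
lid [0.59981064 0.32304391 0.17662422]
lid [0.51229192 0.32325652 0.18979154]
```

Call:
step_arm --pt "0 0 -0.02 0 0 0" --pt "0 0 -0.02 0 0 0" --pt "0 0 -0.02 0 0 0" --pt "0 0 -0.02 0 0 0" --pt "0 0 -0.015 0 0 0" --pt "0 0 -0.015 0 0 0" --pt "0 0 0 0 0 0" --pt "0 0 0 0 0 0"

```text
time_s: 5.3
tool_pos: [0.4622, 0.2643, 0.0963]
eef_rot: [-0.0, 0.755, 0.656, -0.001]
wrist_force: [-0.3, 0.6, -0.6]
finger_gap: 0.287
finger_force: 15.0
```

Call:
step_arm --pt "0.001 0.001 -0.004 0 0 0" --pt "0 0 0 0 0 0" --pt "0 0 0 0 0 0"

```text
time_s: 5.55
tool_pos: [0.4638, 0.2662, 0.0931]
eef_rot: [0.0, 0.754, 0.657, 0.0]
wrist_force: [-0.5, 0.5, -0.2]
finger_gap: 0.282
finger_force: 15.0
```

Call:
step_arm --pt "0 0 0 0 0 0" --pt "0 0 0 0 0 0" --pt "0 0 0 0 0 0" --pt "0 0 0.01 0 0 0" --pt "0 0 0.03 0 0 0" --pt "0 0 0.03 0 0 0" --pt "0 0 0.03 0 0 0" --pt "0 0 0.015 0 0 0" --pt "0 0 0 0 0 0" --hand 0.05

```text
time_s: 6.3
tool_pos: [0.4648, 0.2668, 0.2117]
eef_rot: [0.001, 0.754, 0.657, 0.003]
wrist_force: [0.9, -1.1, 0.2]
finger_gap: 0.529
finger_force: 0.0
```

Call:
step_arm --pt "0.0198 -0.0315 0 0 0 0" --pt "0.0198 -0.0315 0 0 0 0" --pt "0.0198 -0.0315 0 0 0 0" --pt "0.0198 -0.0315 0 0 0 0" --pt "0.0198 -0.0315 0 0 0 0" --pt "0.0198 -0.0315 0 0 0 0" --pt "0.0198 -0.0315 0 0 0 0" --pt "0.0198 -0.0315 0 0 0 0" --pt "0 0 0 0 0 0" --pt "0 0 0 0 0 0" --hand 0.06

```text
time_s: 7.13
tool_pos: [0.622, 0.0127, 0.2063]
eef_rot: [-0.001, 0.755, 0.656, -0.001]
wrist_force: [-0.2, -0.9, -0.3]
finger_gap: 0.628
finger_force: 0.0
```

```bash
cat > caps.py <<'E'
from h import *
st=readout.get_state(); print(st['tool_pos'].round(4),st['wrist_force'].round(1))
for n in ('top','wrist'):
    s=snap(n,'c_'+n+str(int(st['time_s']*10))+'.png'); W=cloud(s);z=W[...,2];hsv=cv2.cvtColor(s['pixels'],cv2.COLOR_BGR2HSV)
    for k,lo,hi in (('yellow',22,32),('green',55,80),('orange',5,16),('blue',100,120)):
        m=(hsv[...,0]>=lo)&(hsv[...,0]<=hi)&(hsv[...,1]>140)&(z>.1155)&(z<.142)&(W[...,1]<.285)&(W[...,0]>.37)&(W[...,0]<.7)&(W[...,1]>-.03)
        nn,l,ss,ce=cv2.connectedComponentsWithStats(m.astype(np.uint8))
        for i in range(1,nn):
            if ss[i,4]>40:
                zz=np.median(z[l==i]); print(n,k,ss[i,4],'z',zz.round(4),ray(s,*ce[i],zz).round(4))
E
python3 caps.py
```

```text
[0.622  0.0127 0.2063] [-0.2 -0.9 -0.3]
top orange 136 z 0.1281 [0.4635 0.2631 0.1281]
wrist yellow 707 z 0.1198 [0.6241 0.0126 0.1198]
wrist blue 844 z 0.1195 [0.4067 0.0987 0.1195]
```

Call:
step_arm --pt "0.001 0 -0.025 0 0 0" --pt "0 0 -0.025 0 0 0" --pt "0 0 -0.025 0 0 0" --pt "0 0 -0.025 0 0 0" --pt "0 0 -0.025 0 0 0" --pt "0 0 0 0 0 0" --pt "0 0 0 0 0 0"

```text
time_s: 7.82
tool_pos: [0.6221, 0.0154, 0.0822]
eef_rot: [-0.001, 0.754, 0.657, -0.001]
wrist_force: [-0.6, 0.0, 0.3]
finger_gap: 0.633
finger_force: 0.0
```

Call:
step_arm --pt "0 0 0 0 0 0" --pt "0 0 0 0 0 0" --pt "0 0 0 0 0 0" --pt "0 0 0 0 0 0" --pt "0 0 0 0 0 0" --pt "0 0 0 0 0 0" --hand 0.015

```text
time_s: 8.32
tool_pos: [0.6231, 0.0142, 0.0829]
eef_rot: [0.0, 0.754, 0.657, 0.0]
wrist_force: [0.8, -0.5, 2.9]
finger_gap: 0.283
finger_force: 15.0
```

Call:
step_arm --pt "0 0 0.027 0 0 0" --pt "0 0 0.027 0 0 0" --pt "0 0 0.027 0 0 0" --pt "0 0 0.027 0 0 0" --pt "0 0 0.027 0 0 0" --pt "0 0 0 0 0 0"

```text
time_s: 8.82
tool_pos: [0.6247, 0.0141, 0.2229]
eef_rot: [0.003, 0.754, 0.657, 0.003]
wrist_force: [0.9, 0.8, -0.5]
finger_gap: 0.281
finger_force: 15.0
```

Call:
step_arm --pt "0.001 0.029 0 0 0 0" --pt "0.001 0.029 0 0 0 0" --pt "0.001 0.029 0 0 0 0" --pt "0.001 0.029 0 0 0 0" --pt "0.001 0.029 0 0 0 0" --pt "0.001 0.029 0 0 0 0" --pt "0.001 0.029 0 0 0 0" --pt "0.001 0.029 0 0 0 0" --pt "0 0 0 0 0 0" --pt "0 0 0 0 0 0"

```text
time_s: 9.65
tool_pos: [0.6304, 0.2474, 0.2165]
eef_rot: [-0.0, 0.753, 0.657, -0.001]
wrist_force: [0.1, 0.0, -0.4]
finger_gap: 0.277
finger_force: 15.0
```

```bash
python3 caps.py
```

```text
[0.6304 0.2474 0.2165] [ 0.1  0.  -0.4]
top green 85 z 0.1188 [0.5953 0.0919 0.1188]
top orange 139 z 0.1282 [0.4631 0.263  0.1282]
top blue 97 z 0.1187 [0.4031 0.0985 0.1187]
wrist orange 952 z 0.1294 [0.4694 0.2672 0.1294]
wrist blue 472 z 0.1194 [0.4055 0.1014 0.1194]
```

Call:
step_arm --pt "0 -0.001 -0.02 0 0 0" --pt "0 0 -0.02 0 0 0" --pt "0 0 -0.02 0 0 0" --pt "0 0 -0.02 0 0 0" --pt "0 0 -0.02 0 0 0" --pt "0 0 -0.015 0 0 0" --pt "0 0 -0.007 0 0 0" --pt "0 0 0 0 0 0" --pt "0 0 0 0 0 0"

```text
time_s: 10.5
tool_pos: [0.6313, 0.2446, 0.096]
eef_rot: [0.0, 0.755, 0.656, 0.0]
wrist_force: [1.3, 0.3, -0.5]
finger_gap: 0.282
finger_force: 15.0
```

Call:
step_arm --pt "0 0 0 0 0 0" --pt "0 0 0 0 0 0" --pt "0 0 0 0 0 0" --pt "0 0 0.01 0 0 0" --pt "0 0 0.03 0 0 0" --pt "0 0 0.03 0 0 0" --pt "0 0 0.03 0 0 0" --pt "0 0 0.015 0 0 0" --pt "0 0 0 0 0 0" --hand 0.05

```text
time_s: 11.25
tool_pos: [0.6323, 0.2458, 0.2159]
eef_rot: [0.002, 0.754, 0.657, 0.003]
wrist_force: [-0.5, 1.2, -0.3]
finger_gap: 0.529
finger_force: 0.0
```

Call:
step_arm --pt "-0.0055 -0.026 0 0 0 0" --pt "-0.0055 -0.026 0 0 0 0" --pt "-0.0055 -0.026 0 0 0 0" --pt "-0.0055 -0.026 0 0 0 0" --pt "-0.0055 -0.026 0 0 0 0" --pt "-0.0055 -0.025 0 0 0 0" --pt "0 0 0 0 0 0" --pt "0 0 0 0 0 0" --hand 0.06

```text
time_s: 11.92
tool_pos: [0.5977, 0.0894, 0.2106]
eef_rot: [-0.0, 0.755, 0.656, 0.0]
wrist_force: [-0.1, 0.1, 0.6]
finger_gap: 0.629
finger_force: 0.0
```

```bash
python3 caps.py
```

```text
[0.5977 0.0894 0.2106] [-0.1  0.1  0.6]
wrist yellow 891 z 0.1297 [0.6312 0.2366 0.1297]
wrist orange 1100 z 0.1293 [0.4687 0.2596 0.1293]
wrist blue 716 z 0.1194 [0.4054 0.0999 0.1194]
```

Call:
step_arm --pt "-0.001 0.002 -0.025 0 0 0" --pt "0 0 -0.026 0 0 0" --pt "0 0 -0.026 0 0 0" --pt "0 0 -0.026 0 0 0" --pt "0 0 -0.026 0 0 0" --pt "0 0 0 0 0 0" --pt "0 0 0 0 0 0"

```text
time_s: 12.6
tool_pos: [0.5966, 0.0932, 0.0808]
eef_rot: [-0.001, 0.754, 0.657, -0.001]
wrist_force: [-0.2, -0.5, 1.1]
finger_gap: 0.629
finger_force: 0.0
```

Call:
step_arm --pt "0 0 0 0 0 0" --pt "0 0 0 0 0 0" --pt "0 0 0 0 0 0" --pt "0 0 0 0 0 0" --pt "0 0 0 0 0 0" --pt "0 0 0 0 0 0" --hand 0.015

```text
time_s: 13.1
tool_pos: [0.5971, 0.0923, 0.082]
eef_rot: [0.0, 0.754, 0.657, 0.0]
wrist_force: [-0.2, -0.3, 3.4]
finger_gap: 0.281
finger_force: 15.0
```

Call:
step_arm --pt "0 0 0.027 0 0 0" --pt "0 0 0.027 0 0 0" --pt "0 0 0.027 0 0 0" --pt "0 0 0.027 0 0 0" --pt "0 0 0.027 0 0 0" --pt "0 0 0 0 0 0"

```text
time_s: 13.6
tool_pos: [0.5987, 0.0924, 0.2219]
eef_rot: [0.002, 0.754, 0.657, 0.003]
wrist_force: [0.7, -0.1, -0.3]
finger_gap: 0.282
finger_force: 15.0
```

Call:
step_arm --pt "-0.008 0.0273 0 0 0 0" --pt "-0.008 0.0273 0 0 0 0" --pt "-0.008 0.0273 0 0 0 0" --pt "-0.008 0.0273 0 0 0 0" --pt "-0.008 0.0273 0 0 0 0" --pt "-0.008 0.0273 0 0 0 0" --pt "0 0 0 0 0 0" --pt "0 0 0 0 0 0" --pt "0 0 0 0 0 0"

```text
time_s: 14.35
tool_pos: [0.5489, 0.2557, 0.2161]
eef_rot: [0.0, 0.754, 0.657, -0.0]
wrist_force: [-0.3, -0.2, -0.9]
finger_gap: 0.283
finger_force: 15.0
```

```bash
python3 caps.py
```

```text
[0.5489 0.2557 0.2161] [-0.3 -0.2 -0.9]
top yellow 132 z 0.1283 [0.629  0.2401 0.1283]
top orange 138 z 0.1282 [0.4632 0.2633 0.1282]
top blue 99 z 0.1187 [0.4033 0.0983 0.1187]
wrist yellow 831 z 0.1297 [0.6306 0.2446 0.1297]
wrist orange 840 z 0.1295 [0.4675 0.2674 0.1295]
```

Call:
step_arm --pt "0 0 -0.02 0 0 0" --pt "0 0 -0.02 0 0 0" --pt "0 0 -0.02 0 0 0" --pt "0 0 -0.02 0 0 0" --pt "0 0 -0.02 0 0 0" --pt "0 0 -0.015 0 0 0" --pt "0 0 -0.007 0 0 0" --pt "0 0 0 0 0 0" --pt "0 0 0 0 0 0"

```text
time_s: 15.2
tool_pos: [0.5494, 0.2556, 0.0949]
eef_rot: [0.0, 0.754, 0.656, 0.0]
wrist_force: [0.1, 0.4, 0.0]
finger_gap: 0.281
finger_force: 15.0
```

Call:
step_arm --pt "0 0 0 0 0 0" --pt "0 0 0 0 0 0" --pt "0 0 0 0 0 0" --pt "0 0 0.01 0 0 0" --pt "0 0 0.03 0 0 0" --pt "0 0 0.03 0 0 0" --pt "0 0 0.03 0 0 0" --pt "0 0 0.015 0 0 0" --pt "0 0 0 0 0 0" --hand 0.05

```text
time_s: 15.95
tool_pos: [0.5502, 0.2566, 0.2144]
eef_rot: [0.001, 0.754, 0.657, 0.003]
wrist_force: [-0.2, 0.3, 0.2]
finger_gap: 0.523
finger_force: 0.0
```

Call:
step_arm --pt "-0.0208 -0.0225 0 0 0 0" --pt "-0.0208 -0.0225 0 0 0 0" --pt "-0.0208 -0.0225 0 0 0 0" --pt "-0.0208 -0.0225 0 0 0 0" --pt "-0.0208 -0.0225 0 0 0 0" --pt "-0.0208 -0.0225 0 0 0 0" --pt "-0.0208 -0.0225 0 0 0 0" --pt "0 0 0 0 0 0" --pt "0 0 0 0 0 0" --hand 0.06

```text
time_s: 16.7
tool_pos: [0.4027, 0.0979, 0.2099]
eef_rot: [0.0, 0.755, 0.656, 0.0]
wrist_force: [0.3, -0.2, -0.4]
finger_gap: 0.627
finger_force: 0.0
```

```bash
python3 caps.py
```

```text
[0.4027 0.0979 0.2099] [ 0.3 -0.2 -0.4]
top yellow 128 z 0.1279 [0.6293 0.2403 0.1279]
top green 127 z 0.1283 [0.5487 0.254  0.1283]
top orange 137 z 0.1282 [0.4629 0.2629 0.1282]
wrist blue 682 z 0.1198 [0.4035 0.1003 0.1198]
```

Call:
step_arm --pt "0.0005 0 -0.025 0 0 0" --pt "0 0 -0.026 0 0 0" --pt "0 0 -0.026 0 0 0" --pt "0 0 -0.026 0 0 0" --pt "0 0 -0.026 0 0 0" --pt "0 0 0 0 0 0" --pt "0 0 0 0 0 0"

```text
time_s: 17.38
tool_pos: [0.4037, 0.099, 0.0799]
eef_rot: [-0.001, 0.754, 0.657, -0.001]
wrist_force: [0.4, -0.8, -0.1]
finger_gap: 0.634
finger_force: 0.0
```

Call:
step_arm --pt "0 0 0 0 0 0" --pt "0 0 0 0 0 0" --pt "0 0 0 0 0 0" --pt "0 0 0 0 0 0" --pt "0 0 0 0 0 0" --pt "0 0 0 0 0 0" --hand 0.015

```text
time_s: 17.88
tool_pos: [0.404, 0.0986, 0.0809]
eef_rot: [0.0, 0.754, 0.657, 0.0]
wrist_force: [-0.8, -0.9, 3.9]
finger_gap: 0.282
finger_force: 15.0
```

Call:
step_arm --pt "0 0 0.027 0 0 0" --pt "0 0 0.027 0 0 0" --pt "0 0 0.027 0 0 0" --pt "0 0 0.027 0 0 0" --pt "0 0 0.027 0 0 0" --pt "0 0 0 0 0 0"

```text
time_s: 18.38
tool_pos: [0.4055, 0.0987, 0.2198]
eef_rot: [0.002, 0.754, 0.657, 0.003]
wrist_force: [0.4, -0.7, -0.4]
finger_gap: 0.283
finger_force: 15.0
```

Call:
step_arm --pt "0.003 0.029 0 0 0 0" --pt "0.003 0.029 0 0 0 0" --pt "0.003 0.029 0 0 0 0" --pt "0.003 0.029 0 0 0 0" --pt "0.003 0.029 0 0 0 0" --pt "0.003 0.029 0 0 0 0" --pt "0 0 0 0 0 0" --pt "0 0 0 0 0 0" --pt "0 0 0 0 0 0"

```text
time_s: 19.13
tool_pos: [0.4214, 0.2721, 0.2148]
eef_rot: [-0.0, 0.754, 0.657, -0.001]
wrist_force: [-0.7, -1.1, -0.5]
finger_gap: 0.286
finger_force: 15.0
```

```bash
python3 caps.py
```

```text
[0.4214 0.2721 0.2148] [-0.7 -1.1 -0.5]
top yellow 130 z 0.1279 [0.6291 0.2402 0.1279]
top green 122 z 0.1283 [0.5488 0.2541 0.1283]
top orange 140 z 0.1283 [0.463  0.2636 0.1283]
wrist yellow 1002 z 0.1296 [0.6277 0.2448 0.1296]
wrist green 693 z 0.1299 [0.5506 0.257  0.1299]
wrist green 41 z 0.1203 [0.5412 0.265  0.1203]
wrist orange 819 z 0.1298 [0.4646 0.2677 0.1298]
```

Call:
step_arm --pt "-0.0005 0 -0.02 0 0 0" --pt "0 0 -0.02 0 0 0" --pt "0 0 -0.02 0 0 0" --pt "0 0 -0.02 0 0 0" --pt "0 0 -0.02 0 0 0" --pt "0 0 -0.015 0 0 0" --pt "0 0 -0.007 0 0 0" --pt "0 0 0 0 0 0" --pt "0 0 0 0 0 0"

```text
time_s: 19.98
tool_pos: [0.4216, 0.2722, 0.0939]
eef_rot: [0.0, 0.754, 0.656, 0.0]
wrist_force: [0.1, 0.1, -0.5]
finger_gap: 0.286
finger_force: 15.0
```

Call:
step_arm --pt "0 0 0 0 0 0" --pt "0 0 0 0 0 0" --pt "0 0 0 0 0 0" --pt "0 0 0.01 0 0 0" --pt "0 0 0.03 0 0 0" --pt "0 0 0.04 0 0 0" --pt "0 0 0.04 0 0 0" --pt "0 0 0.04 0 0 0" --pt "0 0 0 0 0 0" --hand 0.036

```text
time_s: 20.73
tool_pos: [0.4234, 0.2737, 0.2617]
eef_rot: [0.002, 0.754, 0.657, 0.006]
wrist_force: [0.1, 0.9, -0.3]
finger_gap: 0.375
finger_force: 0.0
```

```bash
python3 caps.py
```

```text
[0.4234 0.2737 0.2617] [ 0.1  0.9 -0.3]
top yellow 129 z 0.128 [0.6293 0.2403 0.128 ]
top green 124 z 0.1282 [0.5486 0.2542 0.1282]
top orange 139 z 0.1284 [0.4629 0.2634 0.1284]
top blue 141 z 0.1285 [0.4196 0.2711 0.1285]
wrist yellow 731 z 0.1297 [0.6282 0.2444 0.1297]
wrist green 501 z 0.1299 [0.5509 0.2562 0.1299]
wrist orange 631 z 0.1297 [0.4646 0.2675 0.1297]
wrist blue 565 z 0.1297 [0.422  0.2736 0.1297]
```

All four markers stand at the right height (cap tops at 0.130). I now take the closed fingers behind the lid.

Call:
step_arm --pt "0.025 0.0268 0 0 0 0" --pt "0.025 0.0268 0 0 0 0" --pt "0.025 0.0268 0 0 0 0" --pt "0.025 0.0268 0 0 0 0" --pt "0.025 0.0268 0 0 0 0" --pt "0 0 0 0 0 0" --pt "0 0 0 0 0 0" --hand 0.0

```text
time_s: 21.42
tool_pos: [0.5462, 0.407, 0.2506]
eef_rot: [-0.0, 0.754, 0.657, -0.002]
wrist_force: [-2.0, -0.9, 0.8]
finger_gap: 0.005
finger_force: 0.0
```

```bash
python3 - <<'E'
from h import *
st=readout.get_state(); print(st['tool_pos'],st['finger_gap'])
s=snap('side','side3.png')
E
```

```text
[0.54622321 0.40703899 0.25064   ] 0.0054733308274058775
```

View pics/side3.png

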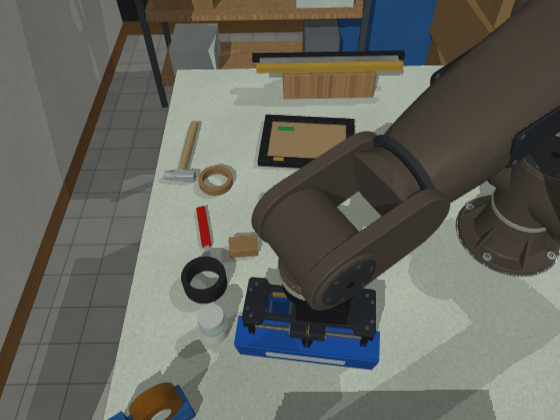

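The closed gripper is behind and above the lid, which is at (308,340), and nothing else is near it. I lower it and start the push.

Call:
step_arm --pt "0 0 -0.025 0 0 0" --pt "0 0 -0.025 0 0 0" --pt "0 0 -0.025 0 0 0" --pt "0 0 -0.022 0 0 0" --pt "0 0 0 0 0 0" --pt "0 0 0 0 0 0"

```text
time_s: 21.97
tool_pos: [0.5456, 0.4058, 0.1565]
eef_rot: [-0.0, 0.754, 0.657, -0.001]
wrist_force: [0.1, -0.0, 0.5]
finger_gap: 0.005
finger_force: 0.0
```

Call:
step_arm --pt "-0.0012 -0.0089 0.002 0 0 0" --pt "-0.0012 -0.0089 0.002 0 0 0" --pt "-0.0012 -0.0089 0.003 0 0 0" --pt "-0.0012 -0.0089 0.005 0 0 0" --pt "-0.0016 -0.0112 0.006 0 0 0" --pt "-0.0016 -0.0112 0.006 0 0 0" --pt "0 0 0 0 0 0"

```text
time_s: 22.55
tool_pos: [0.5387, 0.3467, 0.1826]
eef_rot: [0.0, 0.755, 0.656, 0.001]
wrist_force: [-0.1, -0.0, 0.6]
finger_gap: 0.004
finger_force: 0.0
```

```bash
python3 - <<'E'
from h import *
st=readout.get_state(); p=st['tool_pos'];print(p,st['wrist_force'])
d=(p-[.5272,.2582,0])[:2]; print('case x,y',d@[.9907,-.136],d@[.136,.9907])
E
```

```text
[0.53869307 0.34666714 0.18256515] [-0.12405589 -0.02806077  0.58457042]
case x,y -0.0006453449056016726 0.08920745625196654
```

```bash
cat > lid.py <<'E'
from h import *
s=snap('side','sl.png'); W=cloud(s); hsv=cv2.cvtColor(s['pixels'],cv2.COLOR_BGR2HSV).astype(int)
c=np.array([.5272,.2582]); 
X=(W[...,:2]-c)@[.9907,-.136]; Y=(W[...,:2]-c)@[.136,.9907]; z=W[...,2]
b=(abs(hsv[...,0]-112)<14)&(hsv[...,1]>120)&(abs(X)<.13)&(abs(X)>.06)&(z>.095)
y,zz=Y[b],z[b]; print(len(y),'Y',np.percentile(y,[1,50,99]).round(4),'z',np.percentile(zz,[1,50,99]).round(4))
# dominant faces: histogram of points
for lo in np.arange(-.05,.15,.015):
    k=(y>=lo)&(y<lo+.015)
    if k.sum()>5: print(lo.round(3),k.sum(),np.percentile(zz[k],[5,50,95]).round(3))
E
python3 lid.py
```

```text
2793 Y [0.0704 0.1025 0.1243] z [0.0989 0.1713 0.1804]
0.055 16 [0.176 0.177 0.178]
0.07 619 [0.174 0.177 0.18 ]
0.085 640 [0.17  0.173 0.176]
0.1 806 [0.102 0.17  0.173]
0.115 704 [0.131 0.166 0.17 ]
```

View pics/sl.png

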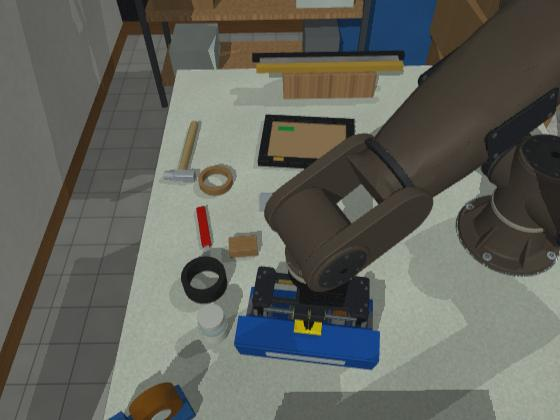

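The fingers slid over the top edge because I rose too early; the lid is still at about 1.8 rad. I back off behind it, go lower, and push level first.

Call:
step_arm --pt "0 0 0.025 0 0 0" --pt "0.003 0.022 0 0 0 0" --pt "0.003 0.022 0 0 0 0" --pt "0.003 0.022 0 0 0 0" --pt "0 0 -0.02 0 0 0" --pt "0 0 -0.02 0 0 0" --pt "0 0 -0.025 0 0 0" --pt "0 0 0 0 0 0" --pt "0 0 0 0 0 0"

```text
time_s: 23.35
tool_pos: [0.5469, 0.4145, 0.1396]
eef_rot: [-0.0, 0.754, 0.657, -0.001]
wrist_force: [-0.6, 0.3, 0.7]
finger_gap: 0.004
finger_force: 0.0
```

Call:
step_arm --pt "-0.0012 -0.0089 0 0 0 0" --pt "-0.0012 -0.0089 0 0 0 0" --pt "-0.0012 -0.0089 0 0 0 0" --pt "-0.0012 -0.0089 0 0 0 0" --pt "-0.0012 -0.0089 0 0 0 0" --pt "-0.0012 -0.0089 0 0 0 0" --pt "0 0 0 0 0 0"

```text
time_s: 23.93
tool_pos: [0.5401, 0.3594, 0.1409]
eef_rot: [0.0, 0.755, 0.656, -0.0]
wrist_force: [-0.4, -0.1, -0.3]
finger_gap: -0.001
finger_force: 0.0
```

```bash
python3 lid.py; python3 - <<'E'
from h import *
st=readout.get_state(); p=st['tool_pos'];print(p,st['wrist_force'])
d=(p-[.5272,.2582,0])[:2]; print('case x,y',d@[.9907,-.136],d@[.136,.9907])
E
```

```text
2288 Y [0.0048 0.109  0.1362] z [0.0992 0.17   0.2788]
-0.005 29 [0.114 0.13  0.132]
0.01 15 [0.102 0.125 0.13 ]
0.07 264 [0.174 0.177 0.18 ]
0.085 437 [0.17  0.173 0.176]
0.1 788 [0.103 0.17  0.173]
0.115 701 [0.131 0.166 0.17 ]
0.13 46 [0.255 0.269 0.295]
[0.54025972 0.36022862 0.14087177] [-0.2488279   0.51941892 -0.80981782]
case x,y -0.000937626643488414 0.1028558714785773
```

```bash
python3 - <<'E'
from h import *
s=snap('side'); cv2.imwrite('pics/sl2.png',cv2.resize(s['pixels'][220:400,180:440],None,fx=3,fy=3)); W=cloud(s)
c=np.array([.5272,.2582])
for u,v in [(308,325),(308,335),(308,345),(308,355),(250,330),(250,345),(250,355),(308,362)]:
    w=W[v,u]; d=w[:2]-c; print(u,v,(d@[.9907,-.136]).round(4),(d@[.136,.9907]).round(4),w[2].round(4))
E
```

```text
308 325 -0.001 0.1283 0.293
308 335 -0.0024 0.1347 0.2698
308 345 -0.0038 0.1153 0.1852
308 355 -0.0054 0.1227 0.1579
250 330 0.1057 0.0939 0.1732
250 345 0.1015 0.1209 0.1688
250 355 0.1096 0.105 0.08
308 362 -0.0067 0.1049 0.0787
```

View pics/sl2.png

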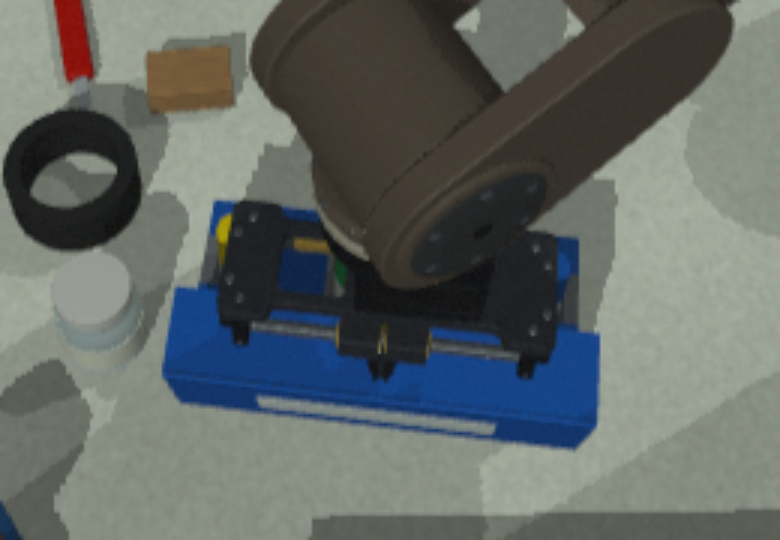

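The fingers look embedded in the lid, yet the force reads about zero and the lid has not moved. I probe this slowly, watching the force: out first, then back in lower.

Call:
step_arm --pt "0.0008 0.006 0 0 0 0" --pt "0.0008 0.006 0 0 0 0"

```text
time_s: 24.2
tool_pos: [0.5419, 0.3738, 0.1405]
eef_rot: [0.0, 0.754, 0.657, 0.0]
wrist_force: [0.6, -0.4, -1.4]
finger_gap: 0.01
finger_force: 0.0
```

Call:
step_arm --pt "0.0008 0.006 0 0 0 0" --pt "0.0008 0.006 0 0 0 0"

```text
time_s: 24.37
tool_pos: [0.5433, 0.3863, 0.1403]
eef_rot: [-0.0, 0.754, 0.657, 0.0]
wrist_force: [-0.8, -0.2, -0.3]
finger_gap: 0.005
finger_force: 0.0
```

Call:
step_arm --pt "0.0008 0.006 0 0 0 0" --pt "0.0008 0.006 0 0 0 0"

```text
time_s: 24.53
tool_pos: [0.5449, 0.3981, 0.1403]
eef_rot: [0.0, 0.754, 0.657, -0.0]
wrist_force: [0.1, -0.3, 0.1]
finger_gap: 0.002
finger_force: 0.0
```

Call:
step_arm --pt "0.0016 0.012 0 0 0 0" --pt "0.0016 0.012 0 0 0 0" --pt "0 0 -0.02 0 0 0" --pt "0 0 0 0 0 0"

```text
time_s: 24.87
tool_pos: [0.547, 0.4218, 0.1175]
eef_rot: [-0.0, 0.754, 0.657, -0.002]
wrist_force: [-0.8, -1.2, 0.2]
finger_gap: 0.0
finger_force: 0.0
```

```bash
python3 lid.py; python3 - <<'E'
from h import *
st=readout.get_state(); p=st['tool_pos'];print(p,st['wrist_force'])
d=(p-[.5272,.2582,0])[:2]; print('case x,y',d@[.9907,-.136],d@[.136,.9907])
s=load('side'); cv2.imwrite('pics/sl3.png',cv2.resize(s['pixels'][220:400,180:440],None,fx=3,fy=3)) 
E
```

```text
1348 Y [0.0703 0.097  0.1312] z [0.1045 0.1727 0.2694]
0.055 7 [0.176 0.178 0.178]
0.07 420 [0.173 0.177 0.18 ]
0.085 304 [0.171 0.174 0.176]
0.1 311 [0.106 0.17  0.173]
0.115 290 [0.131 0.166 0.17 ]
0.13 9 [0.269 0.271 0.273]
[0.54722866 0.42153175 0.11876752] [ 1.12407767 -0.07829905  0.17261267]
case x,y -0.0023707195003592856 0.1645366601927327
```

View pics/sl3.png

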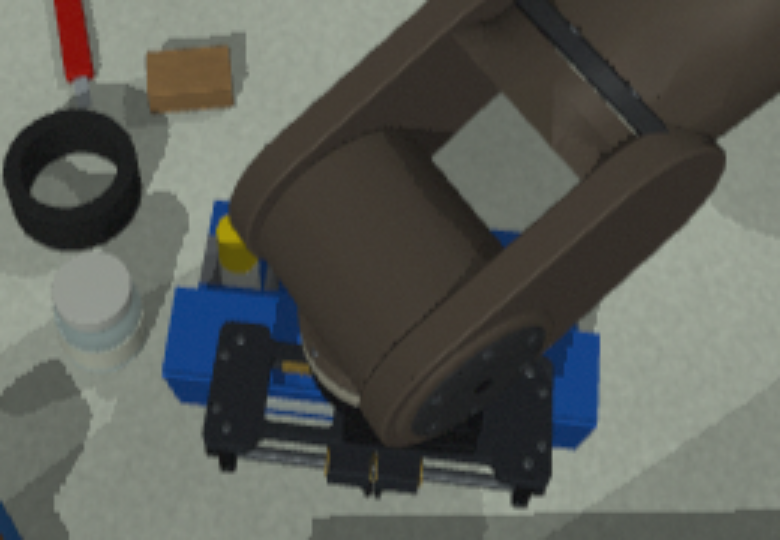

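Fingers are clear behind the lid now (tips at crop (372,490)). I push again, slowly and lower, so that the pads meet the face at about z = 0.137.

Call:
step_arm --pt "-0.0016 -0.012 0 0 0 0" --pt "-0.0016 -0.012 0 0 0 0"

```text
time_s: 25.08
tool_pos: [0.5448, 0.3967, 0.1209]
eef_rot: [0.0, 0.754, 0.657, 0.0]
wrist_force: [-0.2, 0.1, 0.6]
finger_gap: 0.002
finger_force: 0.0
```

Call:
step_arm --pt "-0.0008 -0.006 0 0 0 0" --pt "-0.0008 -0.006 0 0 0 0"

```text
time_s: 25.25
tool_pos: [0.5446, 0.3858, 0.123]
eef_rot: [-0.0, 0.755, 0.656, 0.003]
wrist_force: [1.2, 9.7, 7.4]
finger_gap: 0.006
finger_force: 4.7
```

Call:
step_arm --pt "-0.0008 -0.006 0 0 0 0" --pt "-0.0008 -0.006 0 0 0 0"

```text
time_s: 25.42
tool_pos: [0.5428, 0.3734, 0.1228]
eef_rot: [0.0, 0.755, 0.656, 0.003]
wrist_force: [1.2, 5.6, 4.9]
finger_gap: 0.006
finger_force: 3.1
```

Call:
step_arm --pt "-0.0008 -0.006 0 0 0 0" --pt "0 0 0 0 0 0"

```text
time_s: 25.58
tool_pos: [0.5422, 0.367, 0.123]
eef_rot: [0.0, 0.755, 0.656, 0.003]
wrist_force: [1.2, 3.6, 4.1]
finger_gap: 0.003
finger_force: 2.3
```

```bash
python3 lid.py; python3 - <<'E'
from h import *
st=readout.get_state(); p=st['tool_pos'];print(p,st['wrist_force'])
d=(p-[.5272,.2582,0])[:2]; print('case x,y',d@[.9907,-.136],d@[.136,.9907])
s=snap('wrist');cv2.imwrite('pics/wl.png',s['pixels'])
E
```

```text
2156 Y [-0.0048  0.0973  0.1432] z [0.0966 0.1688 0.262 ]
-0.02 20 [0.127 0.13  0.131]
-0.005 47 [0.126 0.13  0.132]
0.01 9 [0.125 0.129 0.131]
0.04 204 [0.179 0.181 0.184]
0.055 230 [0.18  0.183 0.185]
0.07 255 [0.181 0.184 0.186]
0.085 603 [0.14  0.172 0.186]
0.1 740 [0.098 0.117 0.144]
0.13 43 [0.237 0.259 0.279]
[0.5420628  0.36695742 0.12275254] [1.57019899 4.48549011 4.49218822]
case x,y -6.642965829960733e-05 0.10976731961808123
```

View pics/wl.png

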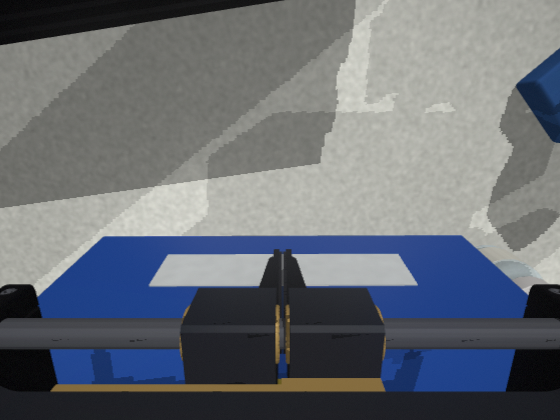

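Contact now: the lid has swung to about 1.48 rad with 5 N. The part of the finger that actually bears is about 30 mm above the nominal tip, so I follow the arc with that offset.

Call:
step_arm --pt "-0.0013 -0.0094 0.007 0 0 0" --pt "-0.0013 -0.0094 0.007 0 0 0" --pt "0 0 0 0 0 0"

```text
time_s: 25.93
tool_pos: [0.5384, 0.3467, 0.136]
eef_rot: [0.0, 0.755, 0.656, 0.0]
wrist_force: [0.4, 0.4, 1.0]
finger_gap: 0.002
finger_force: 0.0
```

Call:
step_arm --pt "-0.0011 -0.0081 0.003 0 0 0" --pt "-0.0011 -0.0081 0.003 0 0 0" --pt "-0.0011 -0.0081 0.002 0 0 0" --pt "0 0 0 0 0 0"

```text
time_s: 26.27
tool_pos: [0.5347, 0.3225, 0.1428]
eef_rot: [0.0, 0.754, 0.656, -0.0]
wrist_force: [0.4, 0.0, 0.1]
finger_gap: 0.004
finger_force: 0.0
```

```bash
cat >> lid.py <<'E'
st=readout.get_state(); p=st['tool_pos'];print(p,st['wrist_force'])
d=(p-[.5272,.2582,0])[:2]; print('case x,y',d@[.9907,-.136],d@[.136,.9907])
E
python3 lid.py
```

```text
2995 Y [-0.0017  0.0679  0.0971] z [0.1174 0.158  0.2679]
-0.005 118 [0.165 0.169 0.174]
0.01 126 [0.175 0.18  0.184]
0.025 131 [0.186 0.191 0.195]
0.04 500 [0.174 0.183 0.194]
0.055 725 [0.153 0.164 0.174]
0.07 788 [0.131 0.141 0.152]
0.085 595 [0.117 0.125 0.266]
0.1 7 [0.263 0.27  0.282]
[0.53489118 0.32298557 0.14261691] [-0.54987813  1.22336493  0.31240673]
case x,y -0.0011911825633262397 0.0652290615216817
```

Call:
step_arm --pt "-0.0011 -0.0083 0 0 0 0" --pt "-0.0011 -0.0083 0 0 0 0" --pt "-0.0011 -0.0083 0 0 0 0" --pt "0 0 0 0 0 0"

```text
time_s: 26.65
tool_pos: [0.5314, 0.2976, 0.1424]
eef_rot: [0.0, 0.754, 0.656, -0.0]
wrist_force: [0.4, -1.0, 0.7]
finger_gap: 0.007
finger_force: 0.0
```

Call:
step_arm --pt "-0.0011 -0.0079 -0.002 0 0 0" --pt "-0.0011 -0.0079 -0.002 0 0 0" --pt "-0.0011 -0.0079 -0.002 0 0 0" --pt "0 0 0 0 0 0"

```text
time_s: 26.98
tool_pos: [0.528, 0.2739, 0.1359]
eef_rot: [0.0, 0.754, 0.656, -0.001]
wrist_force: [0.1, 0.5, 1.0]
finger_gap: 0.001
finger_force: 0.0
```

```bash
python3 lid.py
```

```text
3087 Y [-0.0103  0.0364  0.0732] z [0.1344 0.1542 0.2598]
-0.02 126 [0.172 0.176 0.179]
-0.005 519 [0.166 0.17  0.174]
0.01 521 [0.159 0.163 0.168]
0.025 492 [0.151 0.155 0.16 ]
0.04 615 [0.143 0.148 0.253]
0.055 651 [0.136 0.141 0.145]
0.07 156 [0.133 0.136 0.139]
[0.52822111 0.27446407 0.13621832] [-0.02564402 -0.51000866  0.6140008 ]
case x,y -0.0012003005157288239 0.016251683825255808
```

Call:
step_arm --pt "-0.0009 -0.007 -0.0035 0 0 0" --pt "-0.0009 -0.007 -0.0035 0 0 0" --pt "-0.0009 -0.007 -0.0035 0 0 0" --pt "0 0 0 0 0 0"

```text
time_s: 27.37
tool_pos: [0.5252, 0.253, 0.1251]
eef_rot: [-0.0, 0.754, 0.656, -0.001]
wrist_force: [-0.2, -0.3, 1.1]
finger_gap: 0.004
finger_force: 0.0
```

Call:
step_arm --pt "-0.001 -0.0075 -0.004 0 0 0" --pt "-0.001 -0.0075 -0.004 0 0 0" --pt "0 0 0 0 0 0" --pt "0 0 0 0 0 0"

```text
time_s: 27.7
tool_pos: [0.5236, 0.2389, 0.1177]
eef_rot: [-0.0, 0.754, 0.656, -0.0]
wrist_force: [0.2, 0.6, -0.0]
finger_gap: 0.002
finger_force: 0.0
```

```bash
python3 lid.py
```

```text
3403 Y [-0.038   0.0211  0.0557] z [0.099  0.1447 0.1539]
-0.05 104 [0.15  0.151 0.154]
-0.035 459 [0.148 0.15  0.153]
-0.02 439 [0.146 0.149 0.152]
-0.005 392 [0.144 0.147 0.15 ]
0.01 403 [0.142 0.145 0.148]
0.025 525 [0.141 0.143 0.146]
0.04 977 [0.1   0.139 0.143]
0.055 97 [0.13  0.138 0.142]
[0.52366887 0.23919806 0.11786299] [ 0.31997615  0.57040876 -0.05100138]
case x,y -0.0009140291023144605 -0.019305451714584435
```

The lid is at about 0.12 rad, at the catch. I shift to the pressing point and press straight down in small steps.

Call:
step_arm --pt "0 0 0.005 0 0 0" --pt "-0.0017 -0.012 0 0 0 0" --pt "0 0 -0.004 0 0 0" --pt "0 0 0 0 0 0"

```text
time_s: 28.08
tool_pos: [0.5217, 0.2268, 0.1185]
eef_rot: [-0.0, 0.754, 0.656, -0.0]
wrist_force: [-0.4, -0.1, 0.4]
finger_gap: 0.009
finger_force: 0.0
```

Call:
step_arm --pt "0 0 -0.002 0 0 0" --pt "0 0 -0.002 0 0 0" --pt "0 0 0 0 0 0"

```text
time_s: 28.33
tool_pos: [0.5218, 0.226, 0.1159]
eef_rot: [0.001, 0.754, 0.657, -0.001]
wrist_force: [-2.5, -9.6, 14.1]
finger_gap: 0.004
finger_force: 7.1
```

Call:
step_arm --pt "0 0 -0.002 0 0 0" --pt "0 0 -0.002 0 0 0" --pt "0 0 0 0 0 0"

```text
time_s: 28.58
tool_pos: [0.5224, 0.2267, 0.1115]
eef_rot: [0.001, 0.754, 0.657, 0.0]
wrist_force: [0.5, -5.2, 7.2]
finger_gap: 0.005
finger_force: 3.5
```

Call:
step_arm --pt "0 0 -0.002 0 0 0" --pt "0 0 0 0 0 0" --pt "0 0 0 0 0 0"

```text
time_s: 28.83
tool_pos: [0.5223, 0.2274, 0.1091]
eef_rot: [0.0, 0.754, 0.657, 0.0]
wrist_force: [0.9, -2.0, 3.2]
finger_gap: 0.006
finger_force: 1.5
```

```bash
python3 lid.py
```

```text
3430 Y [-0.0443  0.019   0.0511] z [0.0976 0.1413 0.1457]
-0.05 286 [0.14  0.143 0.145]
-0.035 458 [0.14  0.142 0.145]
-0.02 355 [0.14  0.142 0.145]
-0.005 382 [0.14  0.142 0.145]
0.01 421 [0.139 0.141 0.144]
0.025 492 [0.139 0.141 0.144]
0.04 1028 [0.099 0.13  0.143]
[0.52226532 0.227417   0.10907343] [ 0.10932715 -2.49616066  2.41845551]
case x,y -0.0007023045231072536 -0.03116783157218682
```

Call:
step_arm --pt "0 0 -0.002 0 0 0" --pt "0 0 -0.002 0 0 0" --pt "0 0 0 0 0 0"

```text
time_s: 29.13
tool_pos: [0.5223, 0.2275, 0.1068]
eef_rot: [0.0, 0.754, 0.657, 0.001]
wrist_force: [-5.1, -4.2, 22.8]
finger_gap: 0.006
finger_force: 11.7
```

Call:
step_arm --pt "0 0 0.02 0 0 0" --pt "0 0 0.03 0 0 0" --pt "0 0 0.04 0 0 0" --pt "0 0 0.03 0 0 0" --pt "0 0 0 0 0 0"

```text
time_s: 29.55
tool_pos: [0.5239, 0.2285, 0.2305]
eef_rot: [0.002, 0.754, 0.657, 0.004]
wrist_force: [0.1, -0.1, 0.3]
finger_gap: 0.005
finger_force: 0.0
```

```bash
python3 lid.py; python3 - <<'E'
from h import *
s=snap('top'); W=cloud(s); z=W[...,2]; hsv=cv2.cvtColor(s['pixels'],cv2.COLOR_BGR2HSV).astype(int); H,S=hsv[...,0],hsv[...,1]
r=np.zeros(z.shape,bool); r[185:290,290:362]=1
m=r&(S>120)&((H<10)|(H>170))&(z>.02)
q=W[m][:,:2]; print('grip',m.sum(),cv2.minAreaRect((q*1000).astype(np.float32)), np.nanmedian(z[m]))
cv2.imwrite('pics/t9.png',s['pixels'])
E
```

```text
3404 Y [-0.0451  0.0188  0.0502] z [0.0972 0.1403 0.1443]
-0.05 328 [0.138 0.141 0.143]
-0.035 439 [0.138 0.141 0.143]
-0.02 349 [0.139 0.141 0.144]
-0.005 373 [0.138 0.141 0.143]
0.01 421 [0.138 0.141 0.143]
0.025 482 [0.138 0.141 0.143]
0.04 1012 [0.098 0.129 0.143]
[0.52287489 0.22815289 0.22741981] [ 0.21512979 -0.22513533 -0.03611173]
case x,y -0.00019848353517282376 -0.0303558874216709
grip 225 ((548.3358764648438, -120.97468566894531), (105.75169372558594, 11.717477798461914), 1.5853049755096436) 0.03350069548240295
```

View pics/t9.png

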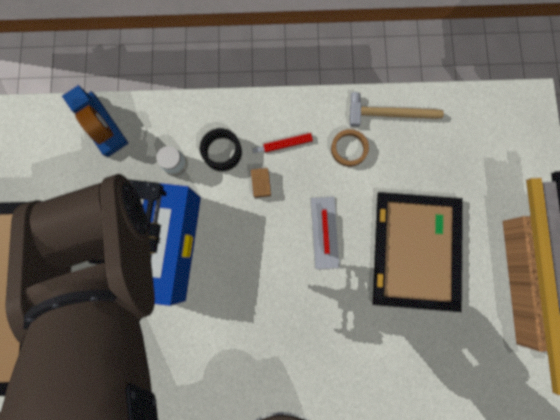

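The lid is shut and flat at 0.141. The straightedge hasn't moved: (.548,-.121), yaw 1.6°. Before gripping the low bar, I check where the fingertips really are in the wrist depth image.

```bash
python3 - <<'E'
from h import *
st=readout.get_state(); p=st['tool_pos']
s=snap('wrist'); W=cloud(s); hsv=cv2.cvtColor(s['pixels'],cv2.COLOR_BGR2HSV)
d=W-p
m=(np.abs(d[...,0])<.05)&(np.abs(d[...,1])<.05)&(d[...,2]<.09)&(d[...,2]>-.03)
v,u=np.where(m); print(p,m.sum())
if m.sum():
    print('rows',v.min(),v.max(),'cols',u.min(),u.max()); 
    for r in range(v.min(),v.max()+1,6):
        k=v==r
        if k.any(): print(r,u[k].min(),u[k].max(),np.median(d[r,u[k]],0).round(4))
E
```

```text
[0.52197821 0.22781251 0.22531665] 1579
rows 249 353 cols 259 306
249 274 291 [0.0011 0.0107 0.0348]
255 274 290 [0.0006 0.0104 0.0418]
261 268 297 [0.0008 0.0102 0.0492]
267 266 299 [0.0009 0.0102 0.0559]
273 264 301 [0.0008 0.0102 0.0622]
279 262 303 [0.0005 0.0102 0.068 ]
285 260 305 [0.0003 0.0103 0.0734]
291 277 288 [0.0001 0.0091 0.076 ]
297 277 288 [-0.0001  0.0092  0.0807]
303 277 288 [0.     0.0094 0.0854]
309 280 285 [0.     0.0092 0.0895]
315 280 285 [-0.0004  0.0063  0.089 ]
351 280 285 [-0.0019 -0.01    0.0892]
```

The wrist depth shows the tips about 33 mm above the reported TCP, which fits the lid contact. I'll use that offset when I lower onto the straightedge's grip bar, watching the force.

Call:
step_arm --pt "0.0022 -0.0291 0 0 0 -6.72" --pt "0.0022 -0.0291 0 0 0 -6.72" --pt "0.0022 -0.0291 0 0 0 -6.72" --pt "0.0022 -0.0291 0 0 0 -6.72" --pt "0.0022 -0.0291 0 0 0 -6.72" --pt "0.0022 -0.0291 0 0 0 -6.72" --pt "0.0022 -0.0291 0 0 0 -6.72" --pt "0.0022 -0.0291 0 0 0 -6.72" --pt "0.0022 -0.0291 0 0 0 -6.72" --pt "0.0022 -0.0291 0 0 0 -6.72" --hand 0.04

```text
time_s: 30.53
tool_pos: [0.5433, -0.0647, 0.223]
eef_rot: [-0.001, 0.992, 0.127, -0.001]
wrist_force: [0.5, 0.1, 0.2]
finger_gap: 0.42
finger_force: 0.0
```

Call:
step_arm --pt "0.0022 -0.0291 -0.02 0 0 -6.72" --pt "0.0022 -0.0291 -0.03 0 0 -6.78" --pt "0 0 -0.03 0 0 0" --pt "0 0 -0.03 0 0 0" --pt "0 0 0 0 0 0" --pt "0 0 0 0 0 0"

```text
time_s: 31.03
tool_pos: [0.5473, -0.1212, 0.1133]
eef_rot: [-0.001, 1.0, 0.012, -0.002]
wrist_force: [-0.3, -0.4, 0.7]
finger_gap: 0.423
finger_force: 0.0
```

```bash
cat > se.py <<'E'
from h import *
st=readout.get_state(); p=st['tool_pos']; q=st['eef_rot']; print(p.round(4),'force',st['wrist_force'].round(1),'closing',np.degrees(2*np.arctan2(q[2],q[1]))-90,'q',st['qpos'].round(2))
for n in ('top','wrist'):
    s=snap(n,'se_%s_%d.png'%(n,st['time_s']*10)); W=cloud(s); z=W[...,2]; hsv=cv2.cvtColor(s['pixels'],cv2.COLOR_BGR2HSV).astype(int); H,S=hsv[...,0],hsv[...,1]
    m=(S>120)&((H<10)|(H>170))&(z>.027)&(z<.12)&(W[...,1]<-.05)&(W[...,1]>-.4)&(W[...,0]<.7)&(W[...,0]>.35)
    m=cv2.morphologyEx(m.astype(np.uint8),cv2.MORPH_OPEN,np.ones((3,3)))>0
    if m.sum()>30:
        c,wh,a=cv2.minAreaRect((W[m][:,:2]*1000).astype(np.float32)); print(n,m.sum(),np.round(c,1),np.round(wh,1),round(a,2),'z',np.median(z[m]).round(4))
E
python3 se.py
```

```text
[ 0.5473 -0.1212  0.1133] force [-0.3 -0.4  0.7] closing -88.61468610489551 q [-0.34  0.48  1.79  0.    0.88  1.21]
wrist 1613 [ 551.6 -121.7] [109.2  10.9] 1.71 z 0.0346
```

Call:
step_arm --pt "0.001 0 -0.025 0 0 0" --pt "0 0 -0.025 0 0 0" --pt "0 0 -0.025 0 0 0" --pt "0 0 -0.02 0 0 0" --pt "0 0 -0.015 0 0 0" --pt "0 0 -0.01 0 0 0" --pt "0 0 0 0 0 0" --pt "0 0 0 0 0 0"

```text
time_s: 31.8
tool_pos: [0.55, -0.1216, -0.0039]
eef_rot: [0.0, 1.0, 0.012, 0.001]
wrist_force: [0.2, 0.6, 1.0]
finger_gap: 0.418
finger_force: 0.0
```

Call:
step_arm --pt "0 0 -0.004 0 0 0" --pt "0 0 -0.004 0 0 0" --pt "0 0 0 0 0 0"

```text
time_s: 32.05
tool_pos: [0.5495, -0.1216, -0.0128]
eef_rot: [0.0, 1.0, 0.012, 0.0]
wrist_force: [-0.7, 0.4, -0.1]
finger_gap: 0.419
finger_force: 0.0
```

```bash
python3 se.py; python3 - <<'E'
from h import *
p=readout.get_state()['tool_pos']; s=load('wrist'); W=cloud(s); d=W-p
m=(np.abs(d[...,0])<.012)&(np.abs(np.abs(d[...,1])-.025)<.02)&(d[...,2]<.09)&(d[...,2]>-.1)
hsv=cv2.cvtColor(s['pixels'],cv2.COLOR_BGR2HSV); m&=hsv[...,2]<50
print('tip z', np.sort(W[...,2][m])[:30:5])
E
```

```text
[ 0.5495 -0.1216 -0.0128] force [-0.7  0.4 -0.1] closing -88.60911957554691 q [-0.34  0.67  1.88 -0.    0.6   1.21]
wrist 3806 [ 551.3 -121.8] [109.8  11.5] 1.64 z 0.0347
tip z [0.02140758 0.02195925 0.02229846 0.02247376 0.02276197 0.02306318]
```

```bash
ls -t pics | head -1
```

```text
se_wrist_320.png
```

Call:
step_arm --pt "0.001 0 -0.004 0 0 0" --pt "0 0 -0.004 0 0 0" --pt "0 0 0 0 0 0"

```text
time_s: 32.4
tool_pos: [0.5502, -0.1215, -0.0216]
eef_rot: [-0.0, 1.0, 0.012, -0.0]
wrist_force: [0.2, -1.2, 0.2]
finger_gap: 0.422
finger_force: 0.0
```

Call:
step_arm --pt "0 0 0 0 0 0" --pt "0 0 0 0 0 0" --pt "0 0 0 0 0 0" --pt "0 0 0 0 0 0" --pt "0 0 0 0 0 0" --pt "0 0 0 0 0 0" --hand 0.0 --force 30

```text
time_s: 32.9
tool_pos: [0.5504, -0.1216, -0.0208]
eef_rot: [0.0, 1.0, 0.012, 0.0]
wrist_force: [0.4, 1.1, 1.4]
finger_gap: 0.124
finger_force: 30.0
```

Call:
step_arm --pt "0 0 0.015 0 0 0" --pt "0 0 0.02 0 0 0" --pt "0 0 0.02 0 0 0" --pt "0 0 0.015 0 0 0" --pt "0 0 0 0 0 0" --pt "0 0 0 0 0 0"

```text
time_s: 33.4
tool_pos: [0.5505, -0.1216, 0.0492]
eef_rot: [0.0, 1.0, 0.012, 0.0]
wrist_force: [0.3, -0.2, -3.7]
finger_gap: 0.124
finger_force: 30.0
```

Call:
step_arm --pt "-0.008 -0.026 0 0 0 -1.28" --pt "-0.008 -0.026 0 0 0 -1.28" --pt "-0.008 -0.026 0 0 0 -1.28" --pt "-0.008 -0.026 0 0 0 -1.28" --pt "-0.008 -0.026 0 0 0 -1.28" --pt "-0.008 -0.026 0 0 0 -1.28" --pt "0 -0.025 0 0 0 0" --pt "0 0 0 0 0 0" --pt "0 0 0 0 0 0"

```text
time_s: 34.15
tool_pos: [0.5015, -0.3032, 0.0475]
eef_rot: [-0.001, 0.998, -0.056, -0.001]
wrist_force: [0.8, -0.6, -2.8]
finger_gap: 0.125
finger_force: 30.0
```

```bash
python3 se.py; ls -t pics|head -2
```

```text
[ 0.5015 -0.3032  0.0475] force [ 0.8 -0.6 -2.8] closing -96.40561500638336 q [-0.66  0.6   1.78 -0.    0.76  1.03]
wrist 4380 [ 490.2 -301.4] [ 12.9 135. ] 83.86 z 0.1031
se_wrist_341.png
se_top_341.png
```

```bash
cat > rail.py <<'E'
from h import *
c=np.array([.4961,-.3491]); t=np.radians(-6.07); ex=np.array([np.cos(t),np.sin(t)]); ey=np.array([-ex[1],ex[0]])
for n in ('top','wrist'):
    s=load(n); W=cloud(s); z=W[...,2]; X=(W[...,:2]-c)@ex; Y=(W[...,:2]-c)@ey; V=s['pixels'].max(2)
    k=(z>.019)&(z<.026)&(V<75)&(abs(X)<.14)&(Y>.07)&(Y<.115)
    print(n,'rail pts',k.sum())
    if k.sum()<50: continue
    lo=[];hi=[]
    for x in np.arange(-.13,.13,.02):
        kk=k&(X>=x)&(X<x+.02)
        if kk.sum()>12: lo.append((x+.01,np.percentile(Y[kk],3)));hi.append((x+.01,np.percentile(Y[kk],97)))
    for nm,a in (('inner',lo),('outer',hi)): a=np.array(a); print(nm,a.round(4).tolist()); print(np.polyfit(a[:,0],a[:,1],1))
    # steel plate
    g=(z>.06)&(z<.1)&(abs(X)<.11)&(abs(Y-.05)<.05)
    if n=='wrist' and g.sum(): print('plate Y',np.percentile(Y[g],[1,99]),'X',np.percentile(X[g],[1,99]),np.median(z[g]))
E
python3 rail.py
```

```text
top rail pts 632
inner [[-0.12, 0.0713], [-0.1, 0.082], [-0.08, 0.0823], [-0.06, 0.0833], [-0.04, 0.0814], [-0.02, 0.089], [0.0, 0.0977], [0.02, 0.0987], [0.04, 0.0972], [0.06, 0.0833], [0.08, 0.0814], [0.1, 0.082], [0.12, 0.0712]]
[0.01023169 0.08467854]
outer [[-0.12, 0.1051], [-0.1, 0.1038], [-0.08, 0.1048], [-0.06, 0.1049], [-0.04, 0.1034], [-0.02, 0.1048], [0.0, 0.1053], [0.02, 0.1052], [0.04, 0.105], [0.06, 0.1052], [0.08, 0.1043], [0.1, 0.1048], [0.12, 0.1053]]
[0.0025125  0.10476468]
wrist rail pts 8317
inner [[-0.04, 0.0864], [-0.02, 0.0863], [0.0, 0.0862], [0.02, 0.0861], [0.04, 0.0859], [0.06, 0.0857], [0.08, 0.0853], [0.1, 0.0811], [0.12, 0.0716]]
[-0.06396464  0.08638571]
outer [[-0.04, 0.1037], [-0.02, 0.1037], [0.0, 0.1036], [0.02, 0.1036], [0.04, 0.1036], [0.06, 0.1038], [0.08, 0.1041], [0.1, 0.1039], [0.12, 0.1036]]
[0.00128187 0.10368381]
plate Y [0.01639479 0.07536797] X [-0.08165387  0.09068373] 0.07324493189108713
```

View pics/se_wrist_341.png

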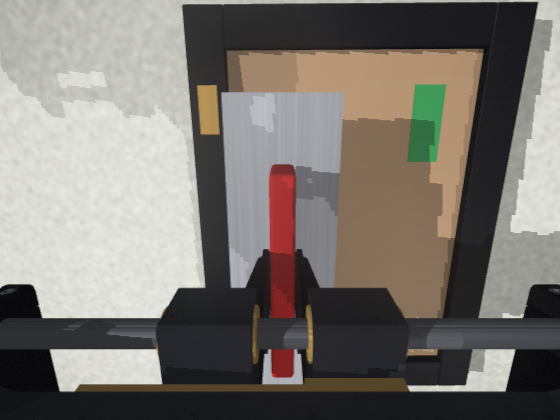

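The held straightedge is parallel to the rail, about 4 mm off it, with the hanger at (208,110) and the plate edge at (222,200). I lower it to just above the board and then slide it against the rail.

Call:
step_arm --pt "0 0 -0.015 0 0 0" --pt "0 0 -0.015 0 0 0" --pt "0 0 -0.012 0 0 0" --pt "0 0 -0.008 0 0 0" --pt "0 0 0 0 0 0" --pt "0 0 0 0 0 0"

```text
time_s: 34.75
tool_pos: [0.5024, -0.3021, -0.0012]
eef_rot: [-0.0, 0.999, -0.055, -0.0]
wrist_force: [0.6, -0.8, -2.0]
finger_gap: 0.124
finger_force: 30.0
```

Call:
step_arm --pt "0 0 -0.002 0 0 0" --pt "0 0 -0.0015 0 0 0" --pt "0 0 0 0 0 0" --pt "0 0 0 0 0 0"

```text
time_s: 35.08
tool_pos: [0.5025, -0.3027, -0.0041]
eef_rot: [0.0, 0.998, -0.055, 0.0]
wrist_force: [0.1, 0.1, -2.2]
finger_gap: 0.125
finger_force: 30.0
```

Call:
step_arm --pt "0.0002 0.0015 0 0 0 0" --pt "0.0002 0.0015 0 0 0 0" --pt "0 0 0 0 0 0"

```text
time_s: 35.33
tool_pos: [0.5028, -0.2993, -0.0043]
eef_rot: [0.0, 0.998, -0.055, 0.0]
wrist_force: [0.1, -0.3, -2.6]
finger_gap: 0.124
finger_force: 30.0
```

```bash
python3 se.py
```

```text
[ 0.5028 -0.2993 -0.0043] force [ 0.1 -0.3 -2.6] closing -96.28689175383172 q [-0.65  0.67  1.82 -0.    0.65  1.03]
wrist 4337 [ 503.8 -300.5] [ 11.7 109.8] 83.91 z 0.0512
```

Call:
step_arm --pt "0.0001 0.001 0 0 0 0" --pt "0 0 0 0 0 0"

```text
time_s: 35.6
tool_pos: [0.5029, -0.2985, -0.0044]
eef_rot: [0.0, 0.998, -0.055, -0.0]
wrist_force: [-0.5, 0.4, -2.0]
finger_gap: 0.124
finger_force: 30.0
```

Call:
step_arm --pt "0.0001 0.001 0 0 0 0" --pt "0 0 0 0 0 0"

```text
time_s: 35.77
tool_pos: [0.5031, -0.2978, -0.0043]
eef_rot: [0.0, 0.999, -0.055, 0.0]
wrist_force: [-1.1, -2.4, -2.5]
finger_gap: 0.127
finger_force: 30.0
```

Call:
step_arm --pt "0.0001 0.001 0 0 0 0" --pt "0 0 0 0 0 0"

```text
time_s: 35.93
tool_pos: [0.5032, -0.2977, -0.0043]
eef_rot: [0.001, 0.999, -0.055, 0.0]
wrist_force: [-1.9, -6.2, -3.2]
finger_gap: 0.124
finger_force: 30.0
```

It touches the rail at 6 N. I lower the last 2 mm onto the board.

Call:
step_arm --pt "0 0 -0.001 0 0 0" --pt "0 0 -0.001 0 0 0" --pt "0 0 0 0 0 0"

```text
time_s: 36.18
tool_pos: [0.5035, -0.2978, -0.0061]
eef_rot: [0.001, 0.999, -0.055, 0.001]
wrist_force: [-1.1, -5.4, -2.6]
finger_gap: 0.124
finger_force: 30.0
```

Call:
step_arm --pt "0 0 -0.0007 0 0 0" --pt "0 0 0 0 0 0"

```text
time_s: 36.35
tool_pos: [0.5036, -0.2978, -0.0067]
eef_rot: [0.001, 0.999, -0.055, 0.001]
wrist_force: [-0.3, -5.6, -0.7]
finger_gap: 0.123
finger_force: 30.0
```

```bash
python3 se.py
```

```text
[ 0.5036 -0.2978 -0.0067] force [-0.3 -5.6 -0.7] closing -96.26649411093373 q [-0.65  0.68  1.82 -0.    0.64  1.03]
wrist 4373 [ 504.8 -298.2] [ 12.7 109.4] 84.34 z 0.0488
```

Call:
step_arm --pt "0 -0.0005 0 0 0 0" --pt "0 0 0 0 0 0" --pt "0 0 0 0 0 0" --pt "0 0 0 0 0 0" --pt "0 0 0 0 0 0" --hand 0.034

```text
time_s: 36.87
tool_pos: [0.5031, -0.2969, -0.0071]
eef_rot: [-0.0, 0.998, -0.055, -0.0]
wrist_force: [-0.6, 1.2, 0.0]
finger_gap: 0.349
finger_force: 0.0
```

Call:
step_arm --pt "0 0 0.01 0 0 0" --pt "0 0 0.02 0 0 0" --pt "0 0 0.03 0 0 0" --pt "0 0 0.04 0 0 0" --pt "0 0 0.04 0 0 0" --pt "0 0 0 0 0 0" --pt "0 0 0 0 0 0"

```text
time_s: 37.45
tool_pos: [0.5039, -0.2976, 0.1357]
eef_rot: [0.001, 0.998, -0.055, 0.002]
wrist_force: [0.2, -0.7, -0.8]
finger_gap: 0.356
finger_force: 0.0
```

```bash
python3 se.py; python3 - <<'E'
from h import *
c=np.array([.4961,-.3491]); t=np.radians(-6.07); ex=np.array([np.cos(t),np.sin(t)]); ey=np.array([-ex[1],ex[0]])
s=load('wrist'); W=cloud(s); z=W[...,2]; X=(W[...,:2]-c)@ex; Y=(W[...,:2]-c)@ey; hsv=cv2.cvtColor(s['pixels'],cv2.COLOR_BGR2HSV); 
k=(hsv[...,1]<70)&(hsv[...,2]>70)&(z>.015)&(z<.024)&(abs(X)<.1)&(Y>0)&(Y<.1)
q=np.c_[X[k],Y[k]]; print('plate',k.sum(),cv2.minAreaRect((q*1000).astype(np.float32)),np.percentile(z[k],[5,50,95]))
o=(z>.019)&(z<.026)&(s['pixels'].max(2)<75)&(abs(X)<.1)&(Y>.085)&(Y<.115); print('rail Y',np.percentile(Y[o],[2,98]))
for x in (-.08,-.04,0,.04,.08):
    kk=k&(abs(X-x)<.012); print(x,kk.sum(),np.percentile(Y[kk],[2,98]).round(4) if kk.sum()>20 else '', np.median(z[kk]).round(4) if kk.any() else '')
# lid & bystanders
W=cloud(load('top')); print('lid z',[W[v,u].round(3).tolist() for u,v in ((150,210),(140,280),(180,250))])
E
```

```text
[ 0.5039 -0.2976  0.1357] force [ 0.2 -0.7 -0.8] closing -96.28595508169822 q [-0.65  0.48  1.71 -0.    0.94  1.03]
top 77 [ 463.5 -292.8] [10.6 26.1] 86.56 z 0.0468
wrist 1595 [ 504.5 -298.7] [ 11.1 109.4] 84.04 z 0.0487
plate 9965 ((6.102973937988281, 59.508426666259766), (187.14759826660156, 79.40308380126953), 0.3965333104133606) [0.01767245 0.01884372 0.02014705]
rail Y [0.08532209 0.10391279]
-0.08 989 [0.0221 0.0799] 0.0187
-0.04 1082 [0.0215 0.0804] 0.0188
0 1198 [0.0216 0.0804] 0.0189
0.04 1325 [0.0215 0.0804] 0.0188
0.08 1914 [0.0218 0.0802] 0.0189
lid z [[0.596, 0.276, 0.14], [0.444, 0.294, 0.141], [0.507, 0.212, 0.126]]
```

The straightedge is flat, flush and parallel, the lid is shut, and the arm is clear. I hand in.

```bash
python3 -c "
from rig import finish_job; print(finish_job())"
```

```text
the job is handed in; nothing more can be done
None
```

I handed the job in, but the judge's verdict did not come back. By my own measurements, the four markers present (orange, yellow, green, blue) stand in wells 1, 5, 3 and 0, the lid is snapped shut, and the straightedge lies flat and flush on the hanger rail near its middle.

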